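Training gear back to its homes

ROBOT

A 6-joint arm with a two-finger parallel gripper is mounted at the origin on the work surface. World frame = base frame: x ahead of the robot, y to its left, z up, the work surface at z = 0. Lengths are in m, angles in rad, forces in N, time in s.
With the tool pointing down it reaches from about 0.35 to 0.775 m from the base axis. Payload 5.5 kg.
Tool frame: the origin (TCP) lies on the centre line of the jaws, within the pads' length; the fingertips stand 8 mm ahead of it and the grasp point (between the pads) lies 11 mm behind it; z points along the fingers, y is the direction in which the jaws open and shut (so a half turn about z gives the same grasp; the last joint's range is limited). The gripper opens to 85 mm and grips with 20 to 120 N. Pads are 22 mm wide; open, the fingers measure 114 mm over their backs; the gripper's body (76 mm by 85 mm) begins 54 mm behind the grasp point. The pads swing forward as they close: fully open they stand 13 mm farther back than shut.
Start: joints at [1.207, 0.313, 0.046, 1.304, 0, 1.431], TCP at [0.128, 0.561, 0.239] pointing down, gripper open.
Joint ranges: [-2.76, 2.76], [-0.86, 1.69], [-1.03, 1.26], [-2.2, 2.34], [-1.47, 1.5], [-3.14, 3.14]. Speed limits (rad/s): [2.57, 2.57, 3.14, 3.14, 3.14, 3.14].

INTERFACE

Orientations are given as a unit quaternion [w, x, y, z].
In Python, from workcell import env gives the robot as it stands. The module is installed in compiled form; this text tells all that it offers.
- The arm moves only by the tool play_rows, never from a script. Its argument "steps" is a list of rows, each an object with "claw": the closure in counts, from 0 (fully open) to 255 (shut); "dp": the shift along the tool's x, y, z in m, a list of three; "angular": the turn, a rotation vector about the tool's x, y, z in degrees, a list of three. In form: [{"claw": claw, "dp": [dx, dy, dz], "angular": [wx, wy, wz]}, ...]. A call has exactly 8 rows; each row shifts and turns the commanded pose from where the row before left it, along the tool's axes as they then stand; what a row does not reach is not made up. A row lasts 1/12 s, in which the tool goes at most 41.7 mm and 7.16 degrees, less where a joint would pass 70% of its speed; a pose out of reach is approached as far as the arm can. A call is refused whole if a number of a shift passes 0.0417 or a number of a turn 7.16, either way. A call with a gripper value outside its range is refused whole. The fingers move at their own pace and stop on an object; "force" is the grip in N (left out, the last holds). Time passes only in rows, so rows that do not move let the fingers close, or fill a call up. It gives the time, the measured TCP pose, the force and the opening at its end, in the units of the state.
- env.get_state(): the state, without advancing time (a new reading comes with each control period).
- env.read_camera(name): name is "scene" or "side" or "wrist"; returns (picture, depth): 400x640x3 uint8, red, green, blue; 400x640 float32, m along the optical axis (not along the pixel's ray), 0 where there is no reading.
- env.calibration(name): a dict with "fx", "fy", "cx", "cy" (pixels), "k1" (the pictures are not rectified: a ray, as slopes to the right and down, at radius r is drawn at 1 + k1 r^2 times it, then the intrinsics apply), "world_from_camera" (4x4, takes a point from camera to world coordinates); the wrist camera has in their place "hand_eye" (4x4, takes a point from camera to tool coordinates, whose origin is the TCP and whose axes are the flange's). Camera axes: x right, y down, z forward; pixel columns grow to the right and rows downward; lengths in m; the calibration is good to about 2 mm. A picture is of the moment at which its call begins: read the wrist's pose just before it. calibration takes no time and is no camera call.
- env.hand_in(): hands the job in, once; it reports no verdict.
The state is a dict: "clock": time; "joint_pos": joint angles; "qvel": joint speeds; "tau": joint torques, N m; "tcp_pos": TCP position; "orientation": TCP orientation; "wrist_force": force on the tool from outside, world axes, zero at the start; "ft_torque": the same for the moment, N m; "finger_gap": finger opening in m.
Only numpy, scipy, OpenCV 4.12 (cv2) and the standard library are available. Lean on these libraries where they do the work, as an engineer would, in place of code of your own. Each camera call takes 0.05 s, during which the arm holds its last target. There are 200 camera calls.

TASK

Training is over: put the four loose pieces away, each in the home made for it - the grey dumbbell lying in its black cradle, the massage ball sitting in its round stand, and the red carabiner and the chrome hex key each lying flat on the outline printed for it, the key turned the way its outline shows. Set each piece down gently instead of dropping it, let go of it, and leave the glass tumbler and the roll of tape where they are.

Things in the scene. Friction and masses are not known exactly. Their poses are not given: they have to be found in the camera images.
- dumbbell: Loose grey plastic dumbbell, 152 mm long, 0.4 to 0.65 kg: two hexagonal heads, 56 mm across flats, 65 across corners, 34 thick, joined by a round handle 28 mm in diameter, 84 mm long between the heads. It lies on a flat of its heads. Origin: middle of the handle, on its axis, 28 mm above the sill at the start; x along the handle, z up.
- massage_ball: Loose teal silicone massage ball with small nubs, 60 mm in diameter, about 0.1 kg. Origin: its centre, 30 mm above the sill at the start; its axes mean nothing. It can roll.
- carabiner: Loose red oval carabiner, bright metal gate on one side, lying flat: 105 mm long, 56 mm wide over its straight sides, round bar 11 mm thick, about 0.08 kg. Origin: middle of the oval on its underside; x along its length, z up. The straight sides run along x at y = -22.5 and +22.5 mm (bar axes), from x = -24.5 to +24.5 mm. Same outline either way round.
- hex_key: Loose chrome L-shaped hex key lying flat, bar 10 mm thick, about 0.1 kg. Long arm along x, from the bend at x = -51 mm to its end at x = +61 mm; short arm from the bend along +y, ending at y = +40 mm. Origin: on the axis of the long arm, 51 mm from the bend, on the underside; z up. Its weight is centred about 10 mm from the origin towards the bend.
- dumbbell_cradle: Home of the dumbbell: fixed black cradle, base 148 x 66 x 6 mm, at x = -59 and +59 mm a saddle 26 mm long for a head: floor 36 mm wide, 11 mm above the sill, flaps 28 mm high flaring to 56 mm apart, so heads centre themselves. Origin: middle of the underside, on the sill; x from saddle to saddle, along a seated handle, z up. Seated handle axis 39 mm above the origin.
- ball_stand: Home of the massage ball: fixed teal round stand, a thick ring 76 mm across and 14 mm high with a round mouth 44 mm across, in which the ball sits. Origin: middle of the underside, on the sill; z up. The seated ball's centre lies 34 mm above the origin, its underside clear of the bottom.
- carabiner_mat: Home of the carabiner: fixed flat black mat, 126 x 78 x 4 mm, printed with a yellow oval band, the outline of the carabiner, in its middle, length along x. Origin: middle of the mat's underside, on the sill; z up. Its surface is 4 mm above the sill; nothing stands proud of it.
- hex_key_mat: Home of the hex key: fixed flat black mat, 140 x 76 x 4 mm, printed with a yellow L, the key's outline: long arm along x on the line y = -18 mm, bend at x = -51, end at x = +61 mm; short arm from the bend along +y to y = +22 mm. A key on its outline has its origin at x = 0, y = -18 mm, axes parallel to the mat's. Origin: middle of the underside, on the sill; z up. Surface 4 mm above the sill.
- tumbler: Bystander, leave alone: loose empty clear glass tumbler standing upright among the gear, 66 mm across its rim, 95 mm high. Origin: middle of its underside; z up. Nothing else near the work is taller than 70 mm. (A flat metal balm tin, 47 mm across, 20 mm high, also lies among the gear.)
- tape_roll: Bystander, leave alone: loose roll of white finger tape lying flat, 48 mm across, 25 mm high. Origin: middle of its underside; z up.

How it is judged:
By the outcome, as a careful person would: the job done as asked, in the order asked, and still so for the second after the job is handed in, with the robot touching nothing.
It also fails if it takes over 128 s, if anything falls off the work surface, if the arm or the gripper's body presses on something with over 40 N, if the wrist force passes 120 N, or if a joint passes its speed limit or range.

## Working session

There is one attempt and no reset: what is moved stays moved. The work goes in short steps, Python scripts to look and compute and a tool call to move; the robot and the scene stay as the last step left them, time stands still between calls to the robot, and variables do not carry over. Pictures are saved under pics/ and viewed, about 12 in all and at most 16, crops included, and the job is handed in when it is done.

Besides the shell and the picture viewer there is one more tool, called after ">>>" as name([rows], argument=value, ...), one row to a line, values as JSON. play_rows: Moves the arm, as the interface text tells. Its arguments: {"type":"object","properties":{"steps":{"type":"array","items":{"type":"object","properties":{"claw":{"type":"number"},"dp":{"type":"array","items":{"type":"number"}},"angular":{"type":"array","items":{"type":"number"}}}}},"force":{"type":"number"}},"required":["steps"]}

```bash
mkdir -p pics; cat > h.py <<'E'
import numpy as np, cv2
from workcell import env
from scipy.spatial.transform import Rotation as R
def T():
    s=env.get_state(); q=s["orientation"]; M=np.eye(4)
    M[:3,:3]=R.from_quat([q[1],q[2],q[3],q[0]]).as_matrix(); M[:3,3]=s["tcp_pos"]; return M
def look(n,f=None):
    t=T(); p,d=env.read_camera(n); c=env.calibration(n)
    W=t@np.array(c["hand_eye"]) if "hand_eye" in c else np.array(c["world_from_camera"])
    if f: cv2.imwrite("pics/"+f,p[:,:,::-1])
    return p,d,c,W
def rays(uv,c):
    K=np.array([[c["fx"],0,c["cx"]],[0,c["fy"],c["cy"]],[0,0,1.]])
    return cv2.undistortPoints(np.array(uv,float).reshape(-1,1,2),K,np.array([c["k1"],0,0,0,0.])).reshape(-1,2)
def plane(uv,z,c,W):
    r=rays(uv,c); d=np.c_[r,np.ones(len(r))]@W[:3,:3].T
    return W[:3,3]+d*((z-W[2,3])/d[:,2])[:,None]
def cloud(dep,c,W):
    v,u=np.mgrid[:400,:640]; r=rays(np.c_[u.ravel(),v.ravel()],c); z=dep.ravel()[:,None]
    P=(np.c_[r*z,z]@W[:3,:3].T+W[:3,3]).reshape(400,640,3); P[dep==0]=np.nan; return P
E
python3 - <<'E'
from h import *
s=env.get_state(); print(s)
for n in("scene","side","wrist"):
    p,d,c,W=look(n,n+"0.png"); print(n,c,(d>0).mean()); 
    print(np.round(W,3))
E
```

```text
{'clock': 0.0, 'joint_pos': array([1.20739140e+00, 3.14028008e-01, 4.49630186e-02, 1.30357490e+00,
       4.44255507e-06, 1.43118885e+00]), 'qvel': array([-0.00095356, -0.00016262, -0.00062361,  0.00069918, -0.00172253,
       -0.00158858]), 'tau': array([-5.07742407e-04, -4.80627036e+01,  2.98532599e+01,  1.92751276e-02,
       -3.69056179e-04,  4.68799101e-06]), 'tcp_pos': array([0.12744729, 0.56019215, 0.23838661]), 'orientation': array([-2.31548488e-04,  1.11665305e-01,  9.93745445e-01, -8.92227216e-04]), 'wrist_force': array([-0.02217306,  0.4430448 , -0.27131038]), 'ft_torque': array([ 0.04511741, -0.04613373,  0.03503471]), 'finger_gap': 0.08503386638857005}
scene {'fx': 458.665472875212, 'fy': 458.665472875212, 'cx': 328.5499535220787, 'cy': 200.53678538209033, 'k1': 0.0056076111843527615, 'world_from_camera': array([[-0.446992  ,  0.69504721, -0.56312302,  1.13610823],
       [ 0.89446335,  0.35540921, -0.27132933,  0.30765307],
       [ 0.01155241, -0.62497494, -0.78055933,  0.89731133],
       [ 0.        ,  0.        ,  0.        ,  1.        ]])} 0.99631640625
[[-0.447  
[... 582 characters left out ...]
  0.683]
 [ 0.013 -0.629 -0.778  0.92 ]
 [ 0.     0.     0.     1.   ]]
wrist {'fx': 359.2353631034324, 'fy': 359.2353631034324, 'cx': 314.96216921558533, 'cy': 196.3065282091181, 'k1': -0.018749411211075085, 'hand_eye': array([[ 1.93175725e-05, -9.57206729e-01, -2.89405040e-01,
         7.31928297e-02],
       [ 9.99999605e-01, -2.38790619e-04,  8.56548844e-04,
         3.19627817e-04],
       [-8.89001526e-04, -2.89404942e-01,  9.57206346e-01,
        -1.33743230e-01],
       [ 0.00000000e+00,  0.00000000e+00,  0.00000000e+00,
         1.00000000e+00]])} 0.9961171875
[[ 0.222  0.933  0.282  0.056]
 [ 0.975 -0.212 -0.065  0.577]
 [-0.001  0.289 -0.957  0.372]
 [ 0.     0.     0.     1.   ]]
```

View pics/scene0.png

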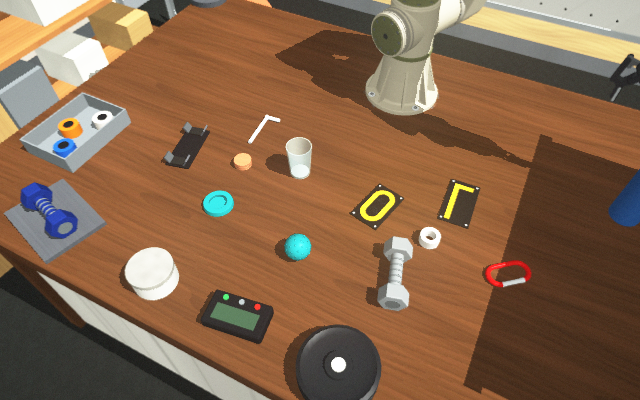

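View pics/side0.png

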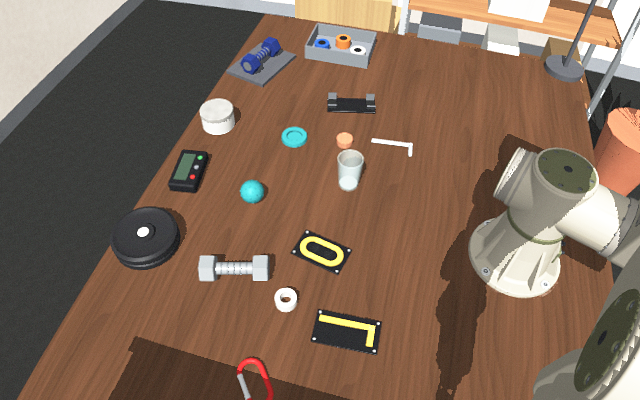

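The scene view shows: dumbbell (396,272), ball (297,247), carabiner (508,274), key (262,128), cradle (187,146), stand (218,203), carabiner mat (377,206), key mat (459,203), tumbler (299,158), tape (430,238). The side view shows the same, with the carabiner cut off at the bottom edge.

```bash
cat > m.py <<'E'
from h import *
def comp(mask,box):
    m=np.zeros(mask.shape,np.uint8); x0,y0,x1,y1=box; m[y0:y1,x0:x1]=mask[y0:y1,x0:x1]; return m
def rect(pts):
    (c,s,a)=cv2.minAreaRect((pts[:,:2]*1000).astype(np.float32)); return np.round(c,1),np.round(s,1),round(a,1)
views={"scene":dict(db=(375,228,418,315),ball=(280,228,318,265),car=(475,250,545,295),key=(240,105,290,150),crad=(158,115,215,172),stand=(195,185,240,220),cmat=(345,180,410,232),kmat=(432,172,488,232),tumb=(282,132,318,182),tape=(415,224,444,252),tin=(230,150,256,172)),
"side":dict(db=(190,245,278,288),ball=(235,175,270,207),key=(365,132,420,162),crad=(318,86,385,118),stand=(275,122,312,152),cmat=(285,225,358,277),kmat=(305,303,390,358),tumb=(332,145,370,195),tape=(270,284,302,314),tin=(333,130,357,149))}
if __name__=="__main__":
  for n,bx in views.items():
    p,d,c,W=look(n); P=cloud(d,c,W); hsv=cv2.cvtColor(p,cv2.COLOR_RGB2HSV); H,S,V=[hsv[:,:,i].astype(int) for i in range(3)]
    print(n)
    for k,b in bx.items():
        z=P[:,:,2]
        if k in("cmat","kmat"): m=(H>22)&(H<36)&(S>120)&(V>120)
        elif k=="crad": m=(V<75)
        elif k in("ball","stand"): m=(H>80)&(H<100)&(S>100)
        elif k=="car": m=((H<6)|(H>172))&(S>170)&(V>110)
        elif k=="key": m=(S<70)&(V>120)
        else: m=z>0.006
        m=comp(m,b)>0; q=P[m]; q=q[np.isfinite(q[:,2])]
        zz=np.percentile(q[:,2],[5,50,98])*1000
        if k in("cmat","kmat"): u=np.argwhere(m)[:,::-1]; q=plane(u,.004,c,W)
        if k=="key": u=np.argwhere(m)[:,::-1]; q=plane(u,.008,c,W)
        if k=="car": u=np.argwhere(m)[:,::-1]; q=plane(u,.007,c,W)
        if k=="crad": u=np.argwhere(m)[:,::-1]; q=plane(u,.006,c,W)
        r=rect(q); print(k,len(q),"z",np.round(zz),"rect",*r,"mean",np.round(q.mean(0)*1000))
        if k=="db":
            t=q[q[:,2]>np.percentile(q[:,2],98)-.008]; print("  top",rect(t))
        if k=="ball":
            A=np.c_[2*q,np.ones(len(q))]; s=np.linalg.lstsq(A,(q**2).sum(1),rcond=None)[0]; print("  sphere",np.round(s[:3]*1000,1),(s[3]+(s[:3]**2).sum())**.5)
        if k=="kmat" or k=="key": print("  corners",np.round(cv2.boxPoints(cv2.minAreaRect((q[:,:2]*1000).astype(np.float32)))).tolist())
E
python3 m.py; python3 - <<'E'
import cv2,numpy as np
a=cv2.imread('pics/scene0.png');
def c(b): return cv2.resize(a[b[1]:b[3],b[0]:b[2]],(390,290),interpolation=cv2.INTER_CUBIC)
cv2.imwrite('pics/crop0.png',np.vstack([np.hstack([c((235,100,305,152)),c((150,110,220,162))]),np.hstack([c((425,172,495,224)),c((473,250,543,302))])]))
E
```

```text
scene
db 1628 z [21. 43. 59.] rect [598.5 212.7] [208.8  80.6] 23.6 mean [632. 225.  43.]
  top (array([622., 223.]), array([153. ,  39.8]), 16.1)
ball 551 z [28. 50. 61.] rect [664.6   6. ] [52.5 55.5] 67.6 mean [670.   9.  48.]
  sphere [661.3   3.5  32.4] 0.028596257038465557
car 422 z [ 1. 10. 14.] rect [495.6 443.4] [ 56.7 106.3] 39.3 mean [492. 440.   7.]
key 220 z [ 2. 10. 95.] rect [ 339.8 -250.8] [123.  119.7] 14.5 mean [ 344. -275.    8.]
  corners [[265.0, -208.0], [295.0, -324.0], [414.0, -293.0], [384.0, -177.0]]
crad 870 z [ 3.  7. 14.] rect [ 499.1 -429.2] [153.1  68.3] 13.4 mean [ 501. -427.    6.]
stand 638 z [ 2. 12. 18.] rect [ 625.7 -242.1] [77.8 71.3] 60.8 mean [ 627. -239.   10.]
cmat 456 z [2. 6. 9.] rect [449.2 111.3] [ 60.7 106.9] 79.2 mean [450. 111.   4.]
kmat 287 z [2. 5. 9.] rect [348.  287.8] [121.9  48.4] 2.1 mean [338. 276.   4.]
  corners [[286.0, 310.0], [288.0, 261.0], [410.0, 266.0], [408.0, 314.0]]
tumb 891 z [15. 68. 97.] rect [ 440.4 -114.5] [74.3 64.3] 7.9 mean [ 441. -113.   63.]
tape 342 z [ 8. 24. 28.] rect [492.  257.5] [48.4 46.8] 26.5 mea
[... 528 characters left out ...]
298.0], [402.0, -240.0]]
crad 573 z [ 3.  7. 20.] rect [ 496.9 -425.2] [147.4  69. ] 13.6 mean [ 497. -425.    6.]
stand 410 z [ 1. 11. 17.] rect [ 625.1 -241.1] [79.6 78.6] 76.2 mean [ 623. -237.    9.]
cmat 178 z [3. 6. 9.] rect [449.5 111.3] [ 60.7 107.6] 76.5 mean [449. 110.   4.]
kmat 132 z [2. 5. 9.] rect [348.9 289.2] [120.3  48.7] 3.3 mean [343. 277.   4.]
  corners [[287.0, 310.0], [290.0, 261.0], [410.0, 268.0], [408.0, 317.0]]
tumb 865 z [12. 66. 97.] rect [ 457.4 -160.7] [ 66.  175.9] 23.8 mean [ 437. -112.   62.]
tape 373 z [ 9. 24. 29.] rect [488.7 260.8] [46.  47.8] 11.9 mean [488. 263.  22.]
tin 194 z [ 9. 19. 22.] rect [ 481.8 -258.7] [46.5 45.6] 0.8 mean [ 481. -256.   18.]
```

View pics/crop0.png

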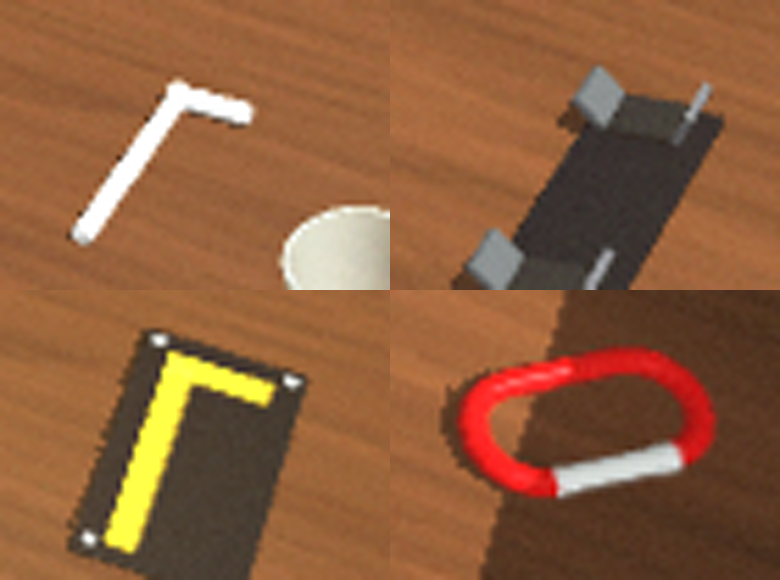

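Crops confirm the key and its printed L have the same handedness. The key's bend lies toward the robot with its short arm toward +y, and the carabiner's gate is on its +x side. Next I write a motion calculator and go above the dumbbell.

```bash
cat > go.py <<'E'
from h import *
import sys
def plan(x,y,z,h,n=8,t=None):
    "n equal rows taking the tool to x,y,z (m), tool-y heading h (deg)"
    t=T() if t is None else t; D=t[:3,:3].T@(np.array([x,y,z])-t[:3,3])
    h0=np.degrees(np.arctan2(t[1,1],t[0,1])); dh=(h-h0+180)%360-180; w=-dh/n
    A=sum(R.from_rotvec([0,0,k*w],degrees=True).as_matrix() for k in range(n))
    v=np.linalg.solve(A,D); q=np.degrees(env.get_state()["joint_pos"])
    q1=np.degrees(np.arctan2(y,x)-np.arcsin(.08/np.hypot(x,y)))
    print("rows",n,"dp",np.round(v,4).tolist(),"wz",round(w,2),"| h0 %.1f q6 %.0f pred q6 %.0f  step %.1fmm"%(h0,q[5],q1+90-h,np.linalg.norm(v)*1000))
if __name__=="__main__":
    a=[float(s) for s in sys.argv[1:]]; plan(*a[:4],n=int(a[4]) if len(a)>4 else 8)
E
python3 go.py .62 .224 .18 106.3 16
```

```text
rows 16 dp [-0.0308, -0.0217, 0.0037] wz -1.82 | h0 77.2 q6 82 pred q6 -3  step 37.9mm
```

>>> play_rows([
  {"claw": 0, "dp": [-0.0308, -0.0217, 0.0037], "angular": [0, 0, -1.82]},
  {"claw": 0, "dp": [-0.0308, -0.0217, 0.0037], "angular": [0, 0, -1.82]},
  {"claw": 0, "dp": [-0.0308, -0.0217, 0.0037], "angular": [0, 0, -1.82]},
  {"claw": 0, "dp": [-0.0308, -0.0217, 0.0037], "angular": [0, 0, -1.82]},
  {"claw": 0, "dp": [-0.0308, -0.0217, 0.0037], "angular": [0, 0, -1.82]},
  {"claw": 0, "dp": [-0.0308, -0.0217, 0.0037], "angular": [0, 0, -1.82]},
  {"claw": 0, "dp": [-0.0308, -0.0217, 0.0037], "angular": [0, 0, -1.82]},
  {"claw": 0, "dp": [-0.0308, -0.0217, 0.0037], "angular": [0, 0, -1.82]},
])

```text
clock: 0.92
tcp_pos: [0.3533, 0.3596, 0.2097]
orientation: [0.0, -0.016, 1.0, 0.0]
wrist_force: [-1.0, 0.9, -0.0]
finger_gap: 0.0853
```

>>> play_rows([
  {"claw": 0, "dp": [-0.0308, -0.0217, 0.0037], "angular": [0, 0, -1.82]},
  {"claw": 0, "dp": [-0.0308, -0.0217, 0.0037], "angular": [0, 0, -1.82]},
  {"claw": 0, "dp": [-0.0308, -0.0217, 0.0037], "angular": [0, 0, -1.82]},
  {"claw": 0, "dp": [-0.0308, -0.0217, 0.0037], "angular": [0, 0, -1.82]},
  {"claw": 0, "dp": [-0.0308, -0.0217, 0.0037], "angular": [0, 0, -1.82]},
  {"claw": 0, "dp": [-0.0308, -0.0217, 0.0037], "angular": [0, 0, -1.82]},
  {"claw": 0, "dp": [-0.0308, -0.0217, 0.0037], "angular": [0, 0, -1.82]},
  {"claw": 0, "dp": [-0.0308, -0.0217, 0.0037], "angular": [0, 0, -1.82]},
])

```text
clock: 1.58
tcp_pos: [0.6215, 0.223, 0.1798]
orientation: [-0.0, -0.142, 0.99, 0.0]
wrist_force: [1.1, 0.3, 0.2]
finger_gap: 0.0852
```

```bash
python3 - <<'E'
from m import *
p,d,c,W=look("wrist","w1.png"); s=env.get_state(); print(s["clock"],s["tcp_pos"],s["joint_pos"])
P=cloud(d,c,W); z=P[:,:,2]
m=((z>.045)&(z<.07)&(np.hypot(P[:,:,0]-.62,P[:,:,1]-.224)<.1)); q=P[m]; print(rect(q),np.percentile(q[:,2],[50,90]))
from go import plan
E
```

```text
1.6333 [0.62791616 0.21979701 0.1772716 ] [ 0.21720258  0.50990582  0.19055765  1.24867392 -0.00233567 -0.06533718]
(array([621.6, 222.4]), array([151.3,  45. ]), 16.1) [0.05481673 0.05592419]
```

View pics/w1.png

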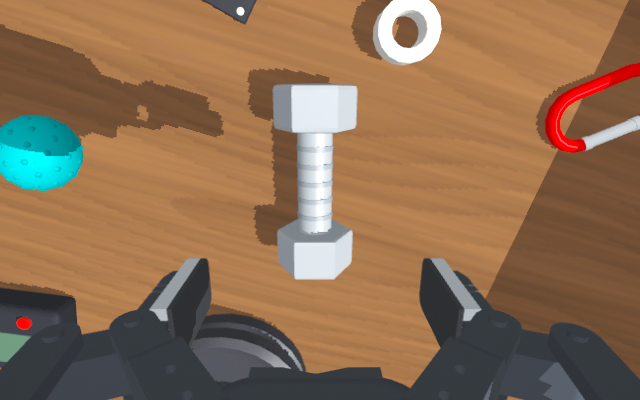

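Wrist view: dumbbell handle centred at about (315,185), ball at left, tape top right, nothing in the way of the fingers. Let it settle and descend.

```bash
python3 - <<'E'
from go import *
env.read_camera("scene"); env.read_camera("scene"); s=env.get_state(); print(s["clock"],s["tcp_pos"],s["qvel"].round(3))
plan(.6207,.2238,.017,106.2,8)
E
```

```text
1.7333 [0.62194842 0.22242345 0.17796362] [ 0.041 -0.052 -0.048  0.021  0.01   0.014]
rows 8 dp [0.0001, 0.0002, 0.0201] wz -0.01 | h0 106.1 q6 -3 pred q6 -3  step 20.1mm
```

>>> play_rows([
  {"claw": 0, "dp": [0, 0.0003, 0.023], "angular": [0, 0, 0]},
  {"claw": 0, "dp": [0, 0.0003, 0.025], "angular": [0, 0, 0]},
  {"claw": 0, "dp": [0, 0.0003, 0.025], "angular": [0, 0, 0]},
  {"claw": 0, "dp": [0, 0.0003, 0.025], "angular": [0, 0, 0]},
  {"claw": 0, "dp": [0, 0, 0.023], "angular": [0, 0, 0]},
  {"claw": 0, "dp": [0, 0, 0.02], "angular": [0, 0, 0]},
  {"claw": 0, "dp": [0, 0, 0.013], "angular": [0, 0, 0]},
  {"claw": 0, "dp": [0, 0, 0.006], "angular": [0, 0, 0]},
], force=60)

```text
clock: 2.4
tcp_pos: [0.6169, 0.2258, 0.018]
orientation: [-0.002, -0.142, 0.99, -0.0]
wrist_force: [0.3, -0.4, -0.7]
finger_gap: 0.0855
```

>>> play_rows([
  {"claw": 0, "dp": [0, 0, 0], "angular": [0, 0, 0]},
  {"claw": 0, "dp": [0, 0, 0], "angular": [0, 0, 0]},
  {"claw": 255, "dp": [0, 0, 0], "angular": [0, 0, 0]},
  {"claw": 255, "dp": [0, 0, 0], "angular": [0, 0, 0]},
  {"claw": 255, "dp": [0, 0, 0], "angular": [0, 0, 0]},
  {"claw": 255, "dp": [0, 0, 0], "angular": [0, 0, 0]},
  {"claw": 255, "dp": [0, 0, 0], "angular": [0, 0, 0]},
  {"claw": 255, "dp": [0, 0, 0], "angular": [0, 0, 0]},
])

```text
clock: 3.07
tcp_pos: [0.6206, 0.2251, 0.0212]
orientation: [0.001, -0.142, 0.99, -0.0]
wrist_force: [-0.3, -1.9, 5.2]
finger_gap: 0.0264
```

>>> play_rows([
  {"claw": 255, "dp": [0, 0, 0], "angular": [0, 0, 0]},
  {"claw": 255, "dp": [0, 0, 0], "angular": [0, 0, 0]},
  {"claw": 255, "dp": [0, 0, 0], "angular": [0, 0, 0]},
  {"claw": 255, "dp": [0, 0, 0], "angular": [0, 0, 0]},
  {"claw": 255, "dp": [0, 0, 0], "angular": [0, 0, 0]},
  {"claw": 255, "dp": [0, 0, -0.005], "angular": [0, 0, 0]},
  {"claw": 255, "dp": [0, 0, -0.01], "angular": [0, 0, 0]},
  {"claw": 255, "dp": [0, 0, -0.01], "angular": [0, 0, 0]},
])

```text
clock: 3.73
tcp_pos: [0.6183, 0.2253, 0.0444]
orientation: [-0.002, -0.142, 0.99, 0.0]
wrist_force: [0.3, -0.4, -4.6]
finger_gap: 0.0262
```

>>> play_rows([
  {"claw": 255, "dp": [0, 0, -0.015], "angular": [0, 0, 0]},
  {"claw": 255, "dp": [0, 0, -0.02], "angular": [0, 0, 0]},
  {"claw": 255, "dp": [0, 0, -0.02], "angular": [0, 0, 0]},
  {"claw": 255, "dp": [0, 0, -0.02], "angular": [0, 0, 0]},
  {"claw": 255, "dp": [0, 0, -0.02], "angular": [0, 0, 0]},
  {"claw": 255, "dp": [0, 0, -0.015], "angular": [0, 0, 0]},
  {"claw": 255, "dp": [0, 0, -0.01], "angular": [0, 0, 0]},
  {"claw": 255, "dp": [0, 0, 0], "angular": [0, 0, 0]},
], force=80)

```text
clock: 4.4
tcp_pos: [0.621, 0.2259, 0.1683]
orientation: [0.002, -0.142, 0.99, 0.0]
wrist_force: [0.6, 0.6, -4.2]
finger_gap: 0.0253
```

```bash
python3 go.py .498 -.427 .16 103.5 24;python3 go.py .498 -.427 .16 103.5 22; python3 - <<'E'
from m import *
s=env.get_state(); print(s["tcp_pos"],s["wrist_force"],s["finger_gap"])
E
```

```text
rows 24 dp [0.012, -0.025, 0.0003] wz 0.12 | h0 106.3 q6 -3 pred q6 -61  step 27.7mm
rows 22 dp [0.0131, -0.0272, 0.0003] wz 0.13 | h0 106.3 q6 -3 pred q6 -61  step 30.2mm
[0.62099851 0.22593027 0.16829437] [ 0.56670212  0.59849713 -4.16747043] 0.025303321375824143
```

>>> play_rows([
  {"claw": 255, "dp": [0.0065, -0.0136, 0.0003], "angular": [0, 0, 0.12]},
  {"claw": 255, "dp": [0.0065, -0.0136, 0.0003], "angular": [0, 0, 0.12]},
  {"claw": 255, "dp": [0.0131, -0.0272, 0.0003], "angular": [0, 0, 0.12]},
  {"claw": 255, "dp": [0.0131, -0.0272, 0.0003], "angular": [0, 0, 0.12]},
  {"claw": 255, "dp": [0.0131, -0.0272, 0.0003], "angular": [0, 0, 0.12]},
  {"claw": 255, "dp": [0.0131, -0.0272, 0.0003], "angular": [0, 0, 0.12]},
  {"claw": 255, "dp": [0.0131, -0.0272, 0.0003], "angular": [0, 0, 0.12]},
  {"claw": 255, "dp": [0.0131, -0.0272, 0.0003], "angular": [0, 0, 0.12]},
])

```text
clock: 5.07
tcp_pos: [0.5815, 0.0149, 0.1612]
orientation: [-0.001, -0.133, 0.991, 0.0]
wrist_force: [-0.5, -0.7, -4.1]
finger_gap: 0.0258
```

>>> play_rows([
  {"claw": 255, "dp": [0.0131, -0.0272, 0.0003], "angular": [0, 0, 0.12]},
  {"claw": 255, "dp": [0.0131, -0.0272, 0.0003], "angular": [0, 0, 0.12]},
  {"claw": 255, "dp": [0.0131, -0.0272, 0.0003], "angular": [0, 0, 0.12]},
  {"claw": 255, "dp": [0.0131, -0.0272, 0.0003], "angular": [0, 0, 0.12]},
  {"claw": 255, "dp": [0.0131, -0.0272, 0.0003], "angular": [0, 0, 0.12]},
  {"claw": 255, "dp": [0.0131, -0.0272, 0.0003], "angular": [0, 0, 0.12]},
  {"claw": 255, "dp": [0.0131, -0.0272, 0.0003], "angular": [0, 0, 0.12]},
  {"claw": 255, "dp": [0.0131, -0.0272, 0.0003], "angular": [0, 0, 0.12]},
])

```text
clock: 5.73
tcp_pos: [0.5359, -0.2217, 0.1589]
orientation: [-0.001, -0.124, 0.992, 0.001]
wrist_force: [-0.1, -0.3, -3.8]
finger_gap: 0.0255
```

>>> play_rows([
  {"claw": 255, "dp": [0.0131, -0.0272, 0.0003], "angular": [0, 0, 0.12]},
  {"claw": 255, "dp": [0.0131, -0.0272, 0.0003], "angular": [0, 0, 0.12]},
  {"claw": 255, "dp": [0.0131, -0.0272, 0.0003], "angular": [0, 0, 0.12]},
  {"claw": 255, "dp": [0.0131, -0.0272, 0.0003], "angular": [0, 0, 0.12]},
  {"claw": 255, "dp": [0.0131, -0.0272, 0.0003], "angular": [0, 0, 0.12]},
  {"claw": 255, "dp": [0.0131, -0.0272, 0.0003], "angular": [0, 0, 0.12]},
  {"claw": 255, "dp": [0.0065, -0.0136, 0.0003], "angular": [0, 0, 0.12]},
  {"claw": 255, "dp": [0.0065, -0.0136, 0.0003], "angular": [0, 0, 0.12]},
])

```text
clock: 6.4
tcp_pos: [0.4933, -0.4283, 0.1563]
orientation: [-0.001, -0.116, 0.993, 0.001]
wrist_force: [0.6, 0.2, -4.7]
finger_gap: 0.0251
```

```bash
python3 - <<'E'
from m import *
from go import plan
for i in range(3): env.read_camera("scene")
for n in("scene","side","wrist"):
    p,d,c,W=look(n,n+"2.png"); t=T(); P=cloud(d,c,W)
    Q=(P-t[:3,3])@t[:3,:3]   # tool frame
    z=P[:,:,2]; hsv=cv2.cvtColor(p,cv2.COLOR_RGB2HSV)
    m=(abs(Q[:,:,0])<.1)&(abs(Q[:,:,1])<.045)&(Q[:,:,2]>-.045)&(Q[:,:,2]<.03)&(abs(Q[:,:,0])>.042)
    q=Q[m]; print(n,len(q),"tool x",np.percentile(q[:,0],[1,99]).round(4),"y",np.percentile(q[:,1],[2,98]).round(4),"z",np.percentile(q[:,2],[1,50,99]).round(4))
s=env.get_state(); print(s["clock"],s["tcp_pos"],s["wrist_force"]); plan(.498,-.427,.032,103.5,16)
E
```

```text
scene 702 tool x [-0.0778  0.0721] y [-0.0227  0.0313] z [-0.0368 -0.0162  0.0176]
side 582 tool x [-0.0753  0.0766] y [-0.0113  0.0349] z [-0.037  -0.0213  0.0216]
wrist 20875 tool x [-0.0423  0.0755] y [-0.0293  0.0294] z [-0.035  -0.0331  0.0004]
6.7 [ 0.49543769 -0.42558603  0.15751451] [ 1.04440479  0.46053842 -4.04831741]
rows 16 dp [-0.0001, -0.0001, 0.0078] wz -0.0 | h0 103.5 q6 -61 pred q6 -61  step 7.8mm
```

View pics/wrist2.png

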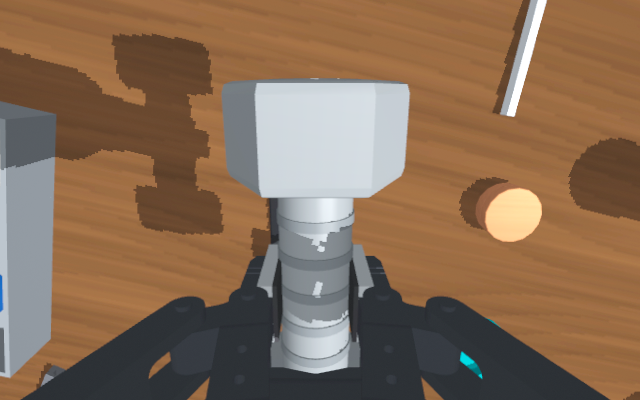

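Wrist view: dumbbell is level in the jaws; balm tin at (510,213), key top right, tray edge at left. I check the tray's clearance before lowering.

```bash
python3 - <<'E'
from m import *
from go import plan
t=T()
for n in("scene","side"):
    p,d,c,W=look(n); P=cloud(d,c,W); Q=(P-np.array([.498,-.427,0]))@t[:3,:3]
    m=(P[:,:,2]>.015)&(P[:,:,2]<.1)&(abs(Q[:,:,0])<.12)&(Q[:,:,1]<-.045)&(Q[:,:,1]>-.3)
    q=Q[m]; print(n,len(q),q[:,1].max(),np.percentile(q[:,2],[1,99]), [(k,np.nanmax(q[(q[:,0]>k-.02)&(q[:,0]<k+.02),1],initial=-9)) for k in(-.1,-.05,0,.05,.1)])
s=env.get_state(); print(s["tcp_pos"]); plan(.498,-.427,.032,103.5,16)
E
```

```text
scene 1328 -0.19977062182020547 [-0.05328433 -0.0158033 ] [(-0.1, np.float64(-0.23231609923834948)), (-0.05, np.float64(-0.22167838876321155)), (0, np.float64(-0.20894173293120172)), (0.05, np.float64(-0.19977062182020547)), (0.1, np.float64(-9.0))]
side 327 -0.20233439264144715 [-0.05378963 -0.01711087] [(-0.1, np.float64(-0.23510118370009092)), (-0.05, np.float64(-0.2208755002488566)), (0, np.float64(-0.2124157069649751)), (0.05, np.float64(-0.20233439264144715)), (0.1, np.float64(-0.2905292239247258))]
[ 0.49583862 -0.42558973  0.15789104]
rows 16 dp [-0.0001, -0.0001, 0.0079] wz 0.0 | h0 103.5 q6 -61 pred q6 -61  step 7.9mm
```

>>> play_rows([
  {"claw": 255, "dp": [-0.0003, -0.0003, 0.012], "angular": [0, 0, 0]},
  {"claw": 255, "dp": [-0.0003, -0.0003, 0.016], "angular": [0, 0, 0]},
  {"claw": 255, "dp": [-0.0003, -0.0003, 0.018], "angular": [0, 0, 0]},
  {"claw": 255, "dp": [-0.0003, -0.0003, 0.018], "angular": [0, 0, 0]},
  {"claw": 255, "dp": [-0.0004, -0.0004, 0.016], "angular": [0, 0, 0]},
  {"claw": 255, "dp": [0, 0, 0.012], "angular": [0, 0, 0]},
  {"claw": 255, "dp": [0, 0, 0.008], "angular": [0, 0, 0]},
  {"claw": 255, "dp": [0, 0, 0.005], "angular": [0, 0, 0]},
])

```text
clock: 7.47
tcp_pos: [0.4974, -0.4272, 0.0519]
orientation: [-0.0, -0.117, 0.993, 0.001]
wrist_force: [0.2, 0.4, -4.8]
finger_gap: 0.0257
```

>>> play_rows([
  {"claw": 255, "dp": [0, 0, 0.003], "angular": [0, 0, 0]},
  {"claw": 255, "dp": [0, 0, 0.003], "angular": [0, 0, 0]},
  {"claw": 255, "dp": [0, 0, 0.003], "angular": [0, 0, 0]},
  {"claw": 255, "dp": [0, 0, 0.003], "angular": [0, 0, 0]},
  {"claw": 255, "dp": [0, 0, 0.002], "angular": [0, 0, 0]},
  {"claw": 255, "dp": [0, 0, 0.001], "angular": [0, 0, 0]},
  {"claw": 255, "dp": [0, 0, 0], "angular": [0, 0, 0]},
  {"claw": 255, "dp": [0, 0, 0], "angular": [0, 0, 0]},
])

```text
clock: 8.13
tcp_pos: [0.4974, -0.4281, 0.038]
orientation: [0.0, -0.117, 0.993, -0.0]
wrist_force: [-0.5, 0.6, -4.4]
finger_gap: 0.0256
```

```bash
python3 - <<'E'
from m import *
s=env.get_state(); print(s["clock"],s["tcp_pos"],s["wrist_force"],s["ft_torque"])
E
```

```text
8.1333 [ 0.49744412 -0.42813945  0.03796582] [-0.46915024  0.57121211 -4.41194538] [-0.02302864  0.05800907  0.04436406]
```

>>> play_rows([
  {"claw": 255, "dp": [0, 0, 0.0015], "angular": [0, 0, 0]},
  {"claw": 255, "dp": [0, 0, 0.0015], "angular": [0, 0, 0]},
  {"claw": 255, "dp": [0, 0, 0.001], "angular": [0, 0, 0]},
  {"claw": 255, "dp": [0, 0, 0.001], "angular": [0, 0, 0]},
  {"claw": 255, "dp": [0, 0, 0], "angular": [0, 0, 0]},
  {"claw": 255, "dp": [0, 0, 0], "angular": [0, 0, 0]},
  {"claw": 255, "dp": [0, 0, 0], "angular": [0, 0, 0]},
  {"claw": 255, "dp": [0, 0, 0], "angular": [0, 0, 0]},
])

```text
clock: 8.8
tcp_pos: [0.4977, -0.4286, 0.0331]
orientation: [0.0, -0.117, 0.993, -0.001]
wrist_force: [1.2, -3.5, -4.4]
finger_gap: 0.0255
```

>>> play_rows([
  {"claw": 255, "dp": [0, 0, 0.001], "angular": [0, 0, 0]},
  {"claw": 255, "dp": [0, 0, 0.001], "angular": [0, 0, 0]},
  {"claw": 255, "dp": [0, 0, 0], "angular": [0, 0, 0]},
  {"claw": 255, "dp": [0, 0, 0], "angular": [0, 0, 0]},
  {"claw": 255, "dp": [0, 0, 0], "angular": [0, 0, 0]},
  {"claw": 255, "dp": [0, 0, 0], "angular": [0, 0, 0]},
  {"claw": 255, "dp": [0, 0, 0], "angular": [0, 0, 0]},
  {"claw": 255, "dp": [0, 0, 0], "angular": [0, 0, 0]},
])

```text
clock: 9.47
tcp_pos: [0.4979, -0.429, 0.0323]
orientation: [0.001, -0.117, 0.993, -0.001]
wrist_force: [-1.3, -3.2, 6.2]
finger_gap: 0.0254
```

>>> play_rows([
  {"claw": 180, "dp": [0, 0, 0], "angular": [0, 0, 0]},
  {"claw": 130, "dp": [0, 0, 0], "angular": [0, 0, 0]},
  {"claw": 80, "dp": [0, 0, 0], "angular": [0, 0, 0]},
  {"claw": 40, "dp": [0, 0, 0], "angular": [0, 0, 0]},
  {"claw": 0, "dp": [0, 0, 0], "angular": [0, 0, 0]},
  {"claw": 0, "dp": [0, 0, 0], "angular": [0, 0, 0]},
  {"claw": 0, "dp": [0, 0, 0], "angular": [0, 0, 0]},
  {"claw": 0, "dp": [0, 0, 0], "angular": [0, 0, 0]},
])

```text
clock: 10.13
tcp_pos: [0.4974, -0.4279, 0.0307]
orientation: [-0.0, -0.117, 0.993, 0.0]
wrist_force: [0.6, 0.3, -0.3]
finger_gap: 0.0852
```

>>> play_rows([
  {"claw": 0, "dp": [0, 0, -0.008], "angular": [0, 0, 0]},
  {"claw": 0, "dp": [0, 0, -0.016], "angular": [0, 0, 0]},
  {"claw": 0, "dp": [0, 0, -0.024], "angular": [0, 0, 0]},
  {"claw": 0, "dp": [0, 0, -0.024], "angular": [0, 0, 0]},
  {"claw": 0, "dp": [0, 0, -0.024], "angular": [0, 0, 0]},
  {"claw": 0, "dp": [0, 0, -0.024], "angular": [0, 0, 0]},
  {"claw": 0, "dp": [0, 0, -0.015], "angular": [0, 0, 0]},
  {"claw": 0, "dp": [0, 0, -0.005], "angular": [0, 0, 0]},
])

```text
clock: 10.8
tcp_pos: [0.4986, -0.4293, 0.1751]
orientation: [0.002, -0.117, 0.993, -0.002]
wrist_force: [-1.0, 0.8, -0.4]
finger_gap: 0.0854
```

```bash
python3 - <<'E'
from m import *
from go import plan
env.read_camera("scene"); env.read_camera("scene")
p,d,c,W=look("wrist","wrist3.png"); P=cloud(d,c,W)
m=(P[:,:,2]>.062)&(P[:,:,2]<.075)&(np.hypot(P[:,:,0]-.498,P[:,:,1]+.427)<.09); print(m.sum(),rect(P[m]),np.percentile(P[m][:,2],[5,50,95]))
p,d,c,W=look("side","side3.png"); P=cloud(d,c,W)
m=(P[:,:,2]>.062)&(P[:,:,2]<.075)&(np.hypot(P[:,:,0]-.498,P[:,:,1]+.427)<.09); print(m.sum(),rect(P[m]))
# ball again
m=(P[:,:,2]>.02)&(P[:,:,2]<.07)&(np.hypot(P[:,:,0]-.661,P[:,:,1]-.003)<.06);q=P[m]
def f(s): return np.linalg.norm(q-[s[0],s[1],.03],axis=1)-.03
from scipy.optimize import least_squares
for n in("side","scene"):
    p,d,c,W=look(n);P=cloud(d,c,W);m=(P[:,:,2]>.02)&(P[:,:,2]<.07)&(np.hypot(P[:,:,0]-.661,P[:,:,1]-.003)<.06);q=P[m]
    print(least_squares(f,[.66,.003],loss="soft_l1",f_scale=.002).x)
print(env.get_state()["clock"],env.get_state()["tcp_pos"])
for h in (103.5,): plan(.661,.002,.2,h,16)
plan(.661,.002,.2,80,16)
E
```

```text
4932 (array([ 498.5, -428.9]), array([151.4,  38. ]), 13.5) [0.06330177 0.06599131 0.06716516]
204 (array([ 498. , -425.9]), array([151. ,  43.6]), 12.3)
[0.65910323 0.00311068]
[0.66068824 0.00318337]
11.1 [ 0.4967733  -0.42736965  0.16912229]
rows 16 dp [-0.0162, 0.0237, -0.0019] wz -0.01 | h0 103.4 q6 -61 pred q6 -20  step 28.8mm
rows 16 dp [-0.0115, 0.0266, -0.0019] wz 1.46 | h0 103.4 q6 -61 pred q6 3  step 29.0mm
```

View pics/wrist3.png

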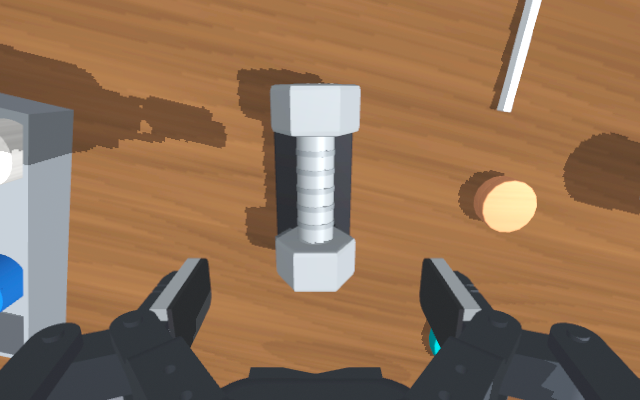

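Dumbbell is seated: its top is at 66 mm, centre within 2 mm of the cradle, and the angle matches. On to the ball.

```bash
python3 -c "
from go import plan
plan(.660,.0032,.13,103.5,16)"
```

```text
rows 16 dp [-0.0162, 0.0238, 0.0025] wz -0.01 | h0 103.4 q6 -61 pred q6 -20  step 28.9mm
```

>>> play_rows([
  {"claw": 0, "dp": [-0.0086, 0.0127, 0.0013], "angular": [0, 0, 0]},
  {"claw": 0, "dp": [-0.0173, 0.0254, 0.0027], "angular": [0, 0, 0]},
  {"claw": 0, "dp": [-0.0173, 0.0254, 0.0027], "angular": [0, 0, 0]},
  {"claw": 0, "dp": [-0.0173, 0.0254, 0.0027], "angular": [0, 0, 0]},
  {"claw": 0, "dp": [-0.0173, 0.0254, 0.0027], "angular": [0, 0, 0]},
  {"claw": 0, "dp": [-0.0173, 0.0254, 0.0027], "angular": [0, 0, 0]},
  {"claw": 0, "dp": [-0.0173, 0.0254, 0.0027], "angular": [0, 0, 0]},
  {"claw": 0, "dp": [-0.0173, 0.0254, 0.0027], "angular": [0, 0, 0]},
])

```text
clock: 11.77
tcp_pos: [0.5792, -0.2099, 0.1495]
orientation: [-0.001, -0.117, 0.993, 0.001]
wrist_force: [0.3, -0.1, -0.2]
finger_gap: 0.0852
```

>>> play_rows([
  {"claw": 0, "dp": [-0.0173, 0.0254, 0.0027], "angular": [0, 0, 0]},
  {"claw": 0, "dp": [-0.0173, 0.0254, 0.0027], "angular": [0, 0, 0]},
  {"claw": 0, "dp": [-0.0173, 0.0254, 0.0027], "angular": [0, 0, 0]},
  {"claw": 0, "dp": [-0.0173, 0.0254, 0.0027], "angular": [0, 0, 0]},
  {"claw": 0, "dp": [-0.0173, 0.0254, 0.0027], "angular": [0, 0, 0]},
  {"claw": 0, "dp": [-0.0173, 0.0254, 0.0027], "angular": [0, 0, 0]},
  {"claw": 0, "dp": [-0.0173, 0.0254, 0.0027], "angular": [0, 0, 0]},
  {"claw": 0, "dp": [-0.0086, 0.0127, 0.0013], "angular": [0, 0, 0]},
])

```text
clock: 12.43
tcp_pos: [0.661, 0.0073, 0.129]
orientation: [-0.001, -0.118, 0.993, 0.001]
wrist_force: [0.2, 0.0, -0.0]
finger_gap: 0.0855
```

```bash
python3 - <<'E'
from m import *
from go import plan
for i in range(4): env.read_camera("scene")
p,d,c,W=look("wrist","wrist4.png"); P=cloud(d,c,W)
hsv=cv2.cvtColor(p,cv2.COLOR_RGB2HSV); m=(hsv[:,:,0]>80)&(hsv[:,:,0]<100)&(hsv[:,:,1]>100)&(P[:,:,2]>.02)&(np.hypot(P[:,:,0]-.66,P[:,:,1])<.06); q=P[m]
from scipy.optimize import least_squares
print(len(q),least_squares(lambda s:np.linalg.norm(q-[s[0],s[1],.03],axis=1)-.03,[.66,.003],loss="soft_l1",f_scale=.002).x)
s=env.get_state();print(s["clock"],s["tcp_pos"],s["qvel"].round(3)); plan(.660,.0032,.021,103.5,8)
E
```

```text
6034 [0.66200101 0.00285329]
12.6833 [0.66068612 0.00242015 0.12999677] [-0.021 -0.006  0.002  0.001  0.002  0.001]
rows 8 dp [0.0, 0.0001, 0.0136] wz -0.01 | h0 103.4 q6 -20 pred q6 -20  step 13.6mm
```

>>> play_rows([
  {"claw": 0, "dp": [-0.0001, 0.0001, 0.012], "angular": [0, 0, 0]},
  {"claw": 0, "dp": [-0.0001, 0.0001, 0.018], "angular": [0, 0, 0]},
  {"claw": 0, "dp": [-0.0001, 0.0001, 0.02], "angular": [0, 0, 0]},
  {"claw": 0, "dp": [-0.0001, 0.0001, 0.02], "angular": [0, 0, 0]},
  {"claw": 0, "dp": [-0.0001, 0.0001, 0.017], "angular": [0, 0, 0]},
  {"claw": 0, "dp": [0, 0, 0.012], "angular": [0, 0, 0]},
  {"claw": 0, "dp": [0, 0, 0.007], "angular": [0, 0, 0]},
  {"claw": 0, "dp": [0, 0, 0.003], "angular": [0, 0, 0]},
], force=25)

```text
clock: 13.35
tcp_pos: [0.6609, 0.0024, 0.0204]
orientation: [-0.001, -0.116, 0.993, 0.0]
wrist_force: [0.5, -0.2, -0.2]
finger_gap: 0.0855
```

>>> play_rows([
  {"claw": 0, "dp": [0, 0, 0], "angular": [0, 0, 0]},
  {"claw": 0, "dp": [0, 0, 0], "angular": [0, 0, 0]},
  {"claw": 40, "dp": [0, 0, 0], "angular": [0, 0, 0]},
  {"claw": 80, "dp": [0, 0, 0], "angular": [0, 0, 0]},
  {"claw": 120, "dp": [0, 0, 0], "angular": [0, 0, 0]},
  {"claw": 160, "dp": [0, 0, 0], "angular": [0, 0, 0]},
  {"claw": 160, "dp": [0, 0, 0], "angular": [0, 0, 0]},
  {"claw": 160, "dp": [0, 0, 0], "angular": [0, 0, 0]},
])

```text
clock: 14.02
tcp_pos: [0.6626, 0.0036, 0.0228]
orientation: [0.001, -0.117, 0.993, 0.0]
wrist_force: [-1.7, 1.2, 6.0]
finger_gap: 0.0588
```

>>> play_rows([
  {"claw": 160, "dp": [0, 0, -0.005], "angular": [0, 0, 0]},
  {"claw": 160, "dp": [0, 0, -0.01], "angular": [0, 0, 0]},
  {"claw": 160, "dp": [0, 0, -0.016], "angular": [0, 0, 0]},
  {"claw": 160, "dp": [0, 0, -0.02], "angular": [0, 0, 0]},
  {"claw": 160, "dp": [0, 0, -0.02], "angular": [0, 0, 0]},
  {"claw": 160, "dp": [0, 0, -0.016], "angular": [0, 0, 0]},
  {"claw": 160, "dp": [0, 0, -0.01], "angular": [0, 0, 0]},
  {"claw": 160, "dp": [0, 0, -0.005], "angular": [0, 0, 0]},
])

```text
clock: 14.68
tcp_pos: [0.6626, 0.0032, 0.1258]
orientation: [0.001, -0.117, 0.993, -0.0]
wrist_force: [0.1, -1.0, -0.8]
finger_gap: 0.0585
```

```bash
python3 - <<'E'
from m import *
from go import plan
s=env.get_state();print(s["clock"],s["tcp_pos"],s["wrist_force"]); plan(.6255,-.2415,.115,103.5,15)
E
```

```text
14.6833 [0.6626092  0.00318041 0.12578142] [ 0.10623837 -1.03911095 -0.81617623]
rows 15 dp [0.0062, -0.0153, 0.0007] wz -0.01 | h0 103.4 q6 -20 pred q6 -41  step 16.5mm
```

>>> play_rows([
  {"claw": 160, "dp": [0.0031, -0.0077, 0.0007], "angular": [0, 0, 0]},
  {"claw": 160, "dp": [0.0062, -0.0153, 0.0007], "angular": [0, 0, 0]},
  {"claw": 160, "dp": [0.0062, -0.0153, 0.0007], "angular": [0, 0, 0]},
  {"claw": 160, "dp": [0.0062, -0.0153, 0.0007], "angular": [0, 0, 0]},
  {"claw": 160, "dp": [0.0062, -0.0153, 0.0007], "angular": [0, 0, 0]},
  {"claw": 160, "dp": [0.0062, -0.0153, 0.0007], "angular": [0, 0, 0]},
  {"claw": 160, "dp": [0.0062, -0.0153, 0.0007], "angular": [0, 0, 0]},
  {"claw": 160, "dp": [0.0062, -0.0153, 0.0007], "angular": [0, 0, 0]},
])

```text
clock: 15.35
tcp_pos: [0.6418, -0.1203, 0.1161]
orientation: [-0.001, -0.117, 0.993, 0.001]
wrist_force: [0.3, 0.2, -1.1]
finger_gap: 0.0586
```

>>> play_rows([
  {"claw": 160, "dp": [0.0062, -0.0153, 0.0007], "angular": [0, 0, 0]},
  {"claw": 160, "dp": [0.0062, -0.0153, 0.0007], "angular": [0, 0, 0]},
  {"claw": 160, "dp": [0.0062, -0.0153, 0.0007], "angular": [0, 0, 0]},
  {"claw": 160, "dp": [0.0062, -0.0153, 0.0007], "angular": [0, 0, 0]},
  {"claw": 160, "dp": [0.0062, -0.0153, 0.0007], "angular": [0, 0, 0]},
  {"claw": 160, "dp": [0.0062, -0.0153, 0.0007], "angular": [0, 0, 0]},
  {"claw": 160, "dp": [0.0062, -0.0153, 0.0007], "angular": [0, 0, 0]},
  {"claw": 160, "dp": [0.0031, -0.0077, 0.0007], "angular": [0, 0, 0]},
])

```text
clock: 16.02
tcp_pos: [0.6242, -0.2443, 0.1122]
orientation: [0.0, -0.116, 0.993, -0.0]
wrist_force: [0.6, 0.0, -1.2]
finger_gap: 0.0582
```

```bash
python3 - <<'E'
from m import *
from go import plan
from scipy.optimize import least_squares
for i in range(4): env.read_camera("scene")
t=T()
for n in("wrist","scene","side"):
    p,d,c,W=look(n,n+"5.png"); P=cloud(d,c,W); hsv=cv2.cvtColor(p,cv2.COLOR_RGB2HSV); teal=(hsv[:,:,0]>80)&(hsv[:,:,0]<100)&(hsv[:,:,1]>100)
    dist=np.linalg.norm(P-(t[:3,3]+[0,0,.01]),axis=2); q=P[teal&(dist<.05)]
    b=least_squares(lambda s:np.linalg.norm(q-s,axis=1)-.03,t[:3,3],loss="soft_l1",f_scale=.002).x
    m=teal&(P[:,:,2]<.02)&(np.hypot(P[:,:,0]-.6255,P[:,:,1]+.2415)<.06); r=P[m]; r=r[r[:,2]>.009]
    print(n,len(q),"ball-tcp",(b-t[:3,3]).round(4),"stand",len(r),rect(r) if len(r)>9 else "")
s=env.get_state();print(s["clock"],s["tcp_pos"],s["qvel"].round(3)); plan(.6255,-.2415,.025,103.5,8)
E
```

```text
wrist 18885 ball-tcp [-0.0011 -0.0001  0.0059] stand 3325 (array([ 614.1, -244.3]), array([48.9, 71.5]), 13.6)
scene 448 ball-tcp [-0.0023  0.0006  0.0078] stand 387 (array([ 626.3, -239.6]), array([75.1, 71. ]), 76.0)
side 169 ball-tcp [-0.0032  0.0018  0.0072] stand 240 (array([ 624.3, -237.3]), array([68.2, 72.5]), 29.0)
16.3667 [ 0.62473405 -0.24062101  0.11236286] [ 0.004 -0.003  0.001 -0.    -0.002 -0.002]
rows 8 dp [-0.0001, -0.0001, 0.0109] wz -0.0 | h0 103.5 q6 -41 pred q6 -41  step 10.9mm
```

>>> play_rows([
  {"claw": 160, "dp": [-0.0005, -0.0005, 0.01], "angular": [0, 0, 0]},
  {"claw": 160, "dp": [-0.0005, -0.0005, 0.015], "angular": [0, 0, 0]},
  {"claw": 160, "dp": [-0.0005, -0.0005, 0.016], "angular": [0, 0, 0]},
  {"claw": 160, "dp": [-0.0004, -0.0004, 0.014], "angular": [0, 0, 0]},
  {"claw": 160, "dp": [0, 0, 0.01], "angular": [0, 0, 0]},
  {"claw": 160, "dp": [0, 0, 0.007], "angular": [0, 0, 0]},
  {"claw": 160, "dp": [0, 0, 0.004], "angular": [0, 0, 0]},
  {"claw": 160, "dp": [0, 0, 0.003], "angular": [0, 0, 0]},
])

```text
clock: 17.03
tcp_pos: [0.6268, -0.2427, 0.0328]
orientation: [-0.0, -0.117, 0.993, 0.0]
wrist_force: [0.8, 0.6, -0.4]
finger_gap: 0.0586
```

>>> play_rows([
  {"claw": 160, "dp": [0, 0, 0.002], "angular": [0, 0, 0]},
  {"claw": 160, "dp": [0, 0, 0.002], "angular": [0, 0, 0]},
  {"claw": 160, "dp": [0, 0, 0.001], "angular": [0, 0, 0]},
  {"claw": 160, "dp": [0, 0, 0.0005], "angular": [0, 0, 0]},
  {"claw": 160, "dp": [0, 0, 0], "angular": [0, 0, 0]},
  {"claw": 160, "dp": [0, 0, 0], "angular": [0, 0, 0]},
  {"claw": 160, "dp": [0, 0, 0], "angular": [0, 0, 0]},
  {"claw": 160, "dp": [0, 0, 0], "angular": [0, 0, 0]},
])

```text
clock: 17.7
tcp_pos: [0.6269, -0.243, 0.028]
orientation: [0.0, -0.117, 0.993, -0.0]
wrist_force: [-1.0, -0.6, -0.5]
finger_gap: 0.0584
```

>>> play_rows([
  {"claw": 160, "dp": [0, 0, 0.001], "angular": [0, 0, 0]},
  {"claw": 160, "dp": [0, 0, 0.001], "angular": [0, 0, 0]},
  {"claw": 160, "dp": [0, 0, 0], "angular": [0, 0, 0]},
  {"claw": 160, "dp": [0, 0, 0], "angular": [0, 0, 0]},
  {"claw": 160, "dp": [0, 0, 0], "angular": [0, 0, 0]},
  {"claw": 160, "dp": [0, 0, 0], "angular": [0, 0, 0]},
  {"claw": 160, "dp": [0, 0, 0], "angular": [0, 0, 0]},
  {"claw": 160, "dp": [0, 0, 0], "angular": [0, 0, 0]},
])

```text
clock: 18.37
tcp_pos: [0.6272, -0.243, 0.0265]
orientation: [0.0, -0.117, 0.993, -0.0]
wrist_force: [-1.1, 1.5, 5.1]
finger_gap: 0.0582
```

>>> play_rows([
  {"claw": 80, "dp": [0, 0, 0], "angular": [0, 0, 0]},
  {"claw": 60, "dp": [0, 0, 0], "angular": [0, 0, 0]},
  {"claw": 40, "dp": [0, 0, 0], "angular": [0, 0, 0]},
  {"claw": 20, "dp": [0, 0, 0], "angular": [0, 0, 0]},
  {"claw": 0, "dp": [0, 0, 0], "angular": [0, 0, 0]},
  {"claw": 0, "dp": [0, 0, 0], "angular": [0, 0, 0]},
  {"claw": 0, "dp": [0, 0, 0], "angular": [0, 0, 0]},
  {"claw": 0, "dp": [0, 0, 0], "angular": [0, 0, 0]},
])

```text
clock: 19.03
tcp_pos: [0.6268, -0.243, 0.0256]
orientation: [-0.0, -0.117, 0.993, 0.0]
wrist_force: [1.1, -0.1, -0.2]
finger_gap: 0.0851
```

>>> play_rows([
  {"claw": 0, "dp": [0, 0, -0.008], "angular": [0, 0, 0]},
  {"claw": 0, "dp": [0, 0, -0.016], "angular": [0, 0, 0]},
  {"claw": 0, "dp": [0, 0, -0.024], "angular": [0, 0, 0]},
  {"claw": 0, "dp": [0, 0, -0.024], "angular": [0, 0, 0]},
  {"claw": 0, "dp": [0, 0, -0.024], "angular": [0, 0, 0]},
  {"claw": 0, "dp": [0, 0, -0.024], "angular": [0, 0, 0]},
  {"claw": 0, "dp": [0, 0, -0.015], "angular": [0, 0, 0]},
  {"claw": 0, "dp": [0, 0, -0.005], "angular": [0, 0, 0]},
])

```text
clock: 19.7
tcp_pos: [0.6284, -0.2438, 0.1701]
orientation: [0.002, -0.117, 0.993, -0.002]
wrist_force: [0.0, 1.1, 0.2]
finger_gap: 0.0856
```

```bash
python3 - <<'E'
from m import *
from go import plan
from scipy.optimize import least_squares
for i in range(4): env.read_camera("scene")
for n in("wrist","scene","side"):
    p,d,c,W=look(n,n+"6.png"); P=cloud(d,c,W); hsv=cv2.cvtColor(p,cv2.COLOR_RGB2HSV); teal=(hsv[:,:,0]>80)&(hsv[:,:,0]<100)&(hsv[:,:,1]>100)
    q=P[teal&(P[:,:,2]>.022)&(np.hypot(P[:,:,0]-.6255,P[:,:,1]+.2415)<.06)]
    print(n,len(q),least_squares(lambda s:np.linalg.norm(q-s,axis=1)-.03,[.6255,-.24,.034],loss="soft_l1",f_scale=.002).x.round(4))
    if n=="scene":
        m=comp(((hsv[:,:,0]<6)|(hsv[:,:,0]>172))&(hsv[:,:,1]>170)&(hsv[:,:,2]>110),(460,240,560,310)); ys=np.argwhere(m)[:,::-1]; print("car",rect(plane(ys,.006,c,W)))
s=env.get_state();print(s["clock"],s["tcp_pos"],s["joint_pos"].round(2))
E
```

```text
wrist 4798 [ 0.6259 -0.2418  0.032 ]
scene 481 [ 0.6246 -0.2416  0.0336]
car (array([495.4, 443.4]), array([ 56.3, 105.5]), 39.3)
side 324 [ 0.6229 -0.2399  0.0328]
20.05 [ 0.62597153 -0.24255434  0.16401775] [-0.49  0.53  0.19  1.24  0.   -0.72]
```

Ball is seated (centre z about 33 mm, centred on the stand). Next the carabiner.

```bash
python3 go.py .4955 .4434 .15 39.3 24
```

```text
rows 24 dp [0.0144, 0.0271, 0.0006] wz 2.67 | h0 103.4 q6 -41 pred q6 86  step 30.7mm
```

>>> play_rows([
  {"claw": 57, "dp": [0.0144, 0.0271, 0.0006], "angular": [0, 0, 2.67]},
  {"claw": 57, "dp": [0.0144, 0.0271, 0.0006], "angular": [0, 0, 2.67]},
  {"claw": 57, "dp": [0.0144, 0.0271, 0.0006], "angular": [0, 0, 2.67]},
  {"claw": 57, "dp": [0.0144, 0.0271, 0.0006], "angular": [0, 0, 2.67]},
  {"claw": 57, "dp": [0.0144, 0.0271, 0.0006], "angular": [0, 0, 2.67]},
  {"claw": 57, "dp": [0.0144, 0.0271, 0.0006], "angular": [0, 0, 2.67]},
  {"claw": 57, "dp": [0.0144, 0.0271, 0.0006], "angular": [0, 0, 2.67]},
  {"claw": 57, "dp": [0.0144, 0.0271, 0.0006], "angular": [0, 0, 2.67]},
])

```text
clock: 20.72
tcp_pos: [0.4956, -0.0349, 0.1601]
orientation: [-0.001, 0.071, 0.997, 0.0]
wrist_force: [0.5, -0.1, -0.3]
finger_gap: 0.0664
```

>>> play_rows([
  {"claw": 57, "dp": [0.0144, 0.0271, 0.0006], "angular": [0, 0, 2.67]},
  {"claw": 57, "dp": [0.0144, 0.0271, 0.0006], "angular": [0, 0, 2.67]},
  {"claw": 57, "dp": [0.0144, 0.0271, 0.0006], "angular": [0, 0, 2.67]},
  {"claw": 57, "dp": [0.0144, 0.0271, 0.0006], "angular": [0, 0, 2.67]},
  {"claw": 57, "dp": [0.0144, 0.0271, 0.0006], "angular": [0, 0, 2.67]},
  {"claw": 57, "dp": [0.0144, 0.0271, 0.0006], "angular": [0, 0, 2.67]},
  {"claw": 57, "dp": [0.0144, 0.0271, 0.0006], "angular": [0, 0, 2.67]},
  {"claw": 57, "dp": [0.0144, 0.0271, 0.0006], "angular": [0, 0, 2.67]},
])

```text
clock: 21.38
tcp_pos: [0.4507, 0.2051, 0.1554]
orientation: [-0.001, 0.254, 0.967, -0.0]
wrist_force: [0.1, -0.0, 0.1]
finger_gap: 0.0663
```

>>> play_rows([
  {"claw": 57, "dp": [0.0144, 0.0271, 0.0006], "angular": [0, 0, 2.67]},
  {"claw": 57, "dp": [0.0144, 0.0271, 0.0006], "angular": [0, 0, 2.67]},
  {"claw": 57, "dp": [0.0144, 0.0271, 0.0006], "angular": [0, 0, 2.67]},
  {"claw": 57, "dp": [0.0144, 0.0271, 0.0006], "angular": [0, 0, 2.67]},
  {"claw": 57, "dp": [0.0144, 0.0271, 0.0006], "angular": [0, 0, 2.67]},
  {"claw": 57, "dp": [0.0144, 0.0271, 0.0006], "angular": [0, 0, 2.67]},
  {"claw": 57, "dp": [0.0144, 0.0271, 0.0006], "angular": [0, 0, 2.67]},
  {"claw": 57, "dp": [0.0144, 0.0271, 0.0006], "angular": [0, 0, 2.67]},
])

```text
clock: 22.05
tcp_pos: [0.4964, 0.445, 0.1501]
orientation: [-0.001, 0.429, 0.903, -0.001]
wrist_force: [0.1, -0.2, -0.1]
finger_gap: 0.0659
```

```bash
python3 - <<'E'
from m import *
from go import plan
for i in range(5): env.read_camera("scene")
t=T(); p,d,c,W=look("wrist","wrist7.png"); P=cloud(d,c,W); Q=(P-t[:3,3])@t[:3,:3]
hsv=cv2.cvtColor(p,cv2.COLOR_RGB2HSV)
f=(abs(Q[:,:,0])<.02)&(abs(Q[:,:,1])>.02)&(abs(Q[:,:,1])<.075)&(Q[:,:,2]>-.06)&(Q[:,:,2]<.03)
for sg in(1,-1):
    q=Q[f&(sg*Q[:,:,1]>0)]; print("finger",len(q),"tip z",np.percentile(q[:,2],[90,99,100]).round(4),"y",np.percentile(sg*q[q[:,2]>np.percentile(q[:,2],80)][:,1],[1,50,99]).round(4))
m=(P[:,:,2]>.005)&(P[:,:,2]<.03)&(np.hypot(P[:,:,0]-.4955,P[:,:,1]-.4434)<.07)
print("depth",rect(P[m]),np.percentile(P[m][:,2],[50,95]))
red=((hsv[:,:,0]<6)|(hsv[:,:,0]>172))&(hsv[:,:,1]>150)&(hsv[:,:,2]>80)
print("red",rect(plane(np.argwhere(red)[:,::-1],.006,c,W)))
s=env.get_state();print(s["clock"],s["tcp_pos"],s["finger_gap"]);plan(.4955,.4434,.02,39.3)
E
```

```text
finger 10916 tip z [-0.0169 -0.0018  0.0031] y [0.0334 0.034  0.0472]
finger 10929 tip z [-0.0167 -0.0018  0.0027] y [0.0321 0.0326 0.0459]
depth (array([495.9, 443.7]), array([ 55.5, 103.5]), 40.1) [0.00919763 0.01079033]
red (array([496.2, 443.7]), array([ 55.1, 103.9]), 40.1)
22.35 [0.49641985 0.44258186 0.15063259] 0.06593930735550375
rows 8 dp [0.0002, 0.0, 0.0163] wz 0.0 | h0 39.3 q6 85 pred q6 86  step 16.3mm
```

View pics/wrist7.png

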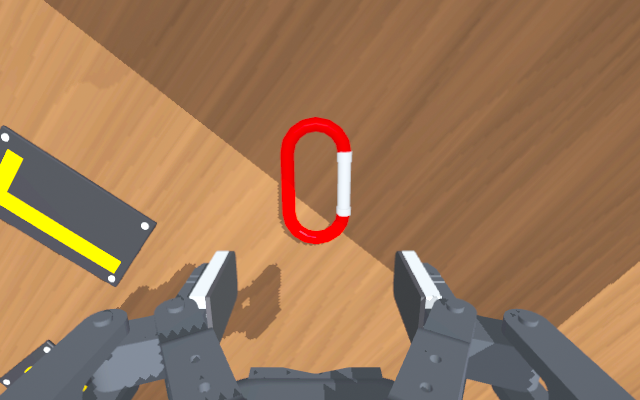

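Wrist view: carabiner centred between the jaws at about (316,182), gate on the right. Fingertips measure 3 mm ahead of the TCP at this opening.

>>> play_rows([
  {"claw": 57, "dp": [0.0001, 0.0001, 0.015], "angular": [0, 0, -0.1]},
  {"claw": 57, "dp": [0.0001, 0.0001, 0.024], "angular": [0, 0, -0.1]},
  {"claw": 57, "dp": [0.0001, 0.0001, 0.026], "angular": [0, 0, -0.1]},
  {"claw": 57, "dp": [0.0001, 0.0001, 0.026], "angular": [0, 0, -0.1]},
  {"claw": 57, "dp": [0.0001, 0, 0.02], "angular": [0, 0, -0.1]},
  {"claw": 57, "dp": [0, 0, 0.012], "angular": [0, 0, -0.1]},
  {"claw": 57, "dp": [0, 0, 0.006], "angular": [0, 0, -0.1]},
  {"claw": 57, "dp": [0, 0, 0.003], "angular": [0, 0, -0.1]},
])

```text
clock: 23.02
tcp_pos: [0.4968, 0.4434, 0.0191]
orientation: [-0.0, 0.422, 0.907, -0.0]
wrist_force: [0.4, 0.1, 0.1]
finger_gap: 0.0664
```

>>> play_rows([
  {"claw": 57, "dp": [0, 0, 0.003], "angular": [0, 0, 0]},
  {"claw": 57, "dp": [0, 0, 0.003], "angular": [0, 0, 0]},
  {"claw": 57, "dp": [0, 0, 0.002], "angular": [0, 0, 0]},
  {"claw": 57, "dp": [0, 0, 0.002], "angular": [0, 0, 0]},
  {"claw": 57, "dp": [0, 0, 0.001], "angular": [0, 0, 0]},
  {"claw": 57, "dp": [0, 0, 0], "angular": [0, 0, 0]},
  {"claw": 57, "dp": [0, 0, 0], "angular": [0, 0, 0]},
  {"claw": 57, "dp": [0, 0, 0], "angular": [0, 0, 0]},
])

```text
clock: 23.68
tcp_pos: [0.4972, 0.4444, 0.0086]
orientation: [0.0, 0.421, 0.907, 0.0]
wrist_force: [-0.7, -0.7, 0.2]
finger_gap: 0.0664
```

>>> play_rows([
  {"claw": 57, "dp": [0, 0, 0.0015], "angular": [0, 0, 0]},
  {"claw": 57, "dp": [0, 0, 0.001], "angular": [0, 0, 0]},
  {"claw": 70, "dp": [0, 0, 0], "angular": [0, 0, 0]},
  {"claw": 80, "dp": [0, 0, 0], "angular": [0, 0, 0]},
  {"claw": 90, "dp": [0, 0, 0], "angular": [0, 0, 0]},
  {"claw": 110, "dp": [0, 0, 0], "angular": [0, 0, 0]},
  {"claw": 130, "dp": [0, 0, 0], "angular": [0, 0, 0]},
  {"claw": 130, "dp": [0, 0, 0], "angular": [0, 0, 0]},
], force=30)

```text
clock: 24.35
tcp_pos: [0.4971, 0.4444, 0.0062]
orientation: [0.0, 0.422, 0.907, 0.0]
wrist_force: [-0.8, -0.3, 2.3]
finger_gap: 0.0544
```

>>> play_rows([
  {"claw": 130, "dp": [0, 0, 0], "angular": [0, 0, 0]},
  {"claw": 130, "dp": [0, 0, -0.004], "angular": [0, 0, 0]},
  {"claw": 130, "dp": [0, 0, -0.01], "angular": [0, 0, 0]},
  {"claw": 130, "dp": [0, 0, -0.016], "angular": [0, 0, 0]},
  {"claw": 130, "dp": [0, 0, -0.016], "angular": [0, 0, 0]},
  {"claw": 130, "dp": [0, 0, -0.016], "angular": [0, 0, 0]},
  {"claw": 130, "dp": [0, 0, -0.01], "angular": [0, 0, 0]},
  {"claw": 130, "dp": [0, 0, -0.005], "angular": [0, 0, 0]},
])

```text
clock: 25.02
tcp_pos: [0.4981, 0.445, 0.0853]
orientation: [0.001, 0.422, 0.907, 0.001]
wrist_force: [-0.0, -0.7, -0.7]
finger_gap: 0.0543
```

```bash
python3 - <<'E'
from m import *
from go import plan
env.read_camera("side"); env.read_camera("side"); t=T(); p,d,c,W=look("wrist","wrist8.png"); P=cloud(d,c,W); Q=(P-t[:3,3])@t[:3,:3]
hsv=cv2.cvtColor(p,cv2.COLOR_RGB2HSV)
red=((hsv[:,:,0]<6)|(hsv[:,:,0]>172))&(hsv[:,:,1]>150)&(hsv[:,:,2]>80)&(np.linalg.norm(Q,axis=2)<.08)
q=Q[red]; print(len(q),"tool",rect(q),np.percentile(q[:,2],[5,50,95]).round(4))
s=env.get_state();print(s["clock"],s["tcp_pos"],s["finger_gap"],s["wrist_force"])
# mat again, from side+scene yellow corners
for n in("scene","side"):
    p,d,c,W=look(n); hsv=cv2.cvtColor(p,cv2.COLOR_RGB2HSV); y=(hsv[:,:,0]>20)&(hsv[:,:,0]<38)&(hsv[:,:,1]>120)&(hsv[:,:,2]>90)
    for k in("cmat","kmat"): print(n,k,rect(plane(np.argwhere(comp(y,views[n][k]))[:,::-1],.004,c,W)))
plan(.4495,.1113,.14,78,16)
E
```

```text
10838 tool (array([2. , 0.1]), array([100.5,  55. ]), 0.8) [-0.0044 -0.003   0.0005]
25.1667 [0.49715009 0.44437748 0.08305592] 0.05424898996730694 [-0.39172648  0.27358478 -1.68736058]
scene cmat (array([448.9, 110.8]), array([ 59.6, 109.2]), 78.9)
scene kmat (array([348.9, 288.6]), array([123.7,  50. ]), 2.1)
side cmat (array([448.4, 111. ]), array([ 60. , 108.1]), 75.4)
side kmat (array([349.1, 289.1]), array([121.3,  49.7]), 2.8)
rows 16 dp [-0.0087, -0.0195, -0.0036] wz -2.37 | h0 40.1 q6 85 pred q6 16  step 21.7mm
```

View pics/wrist8.png

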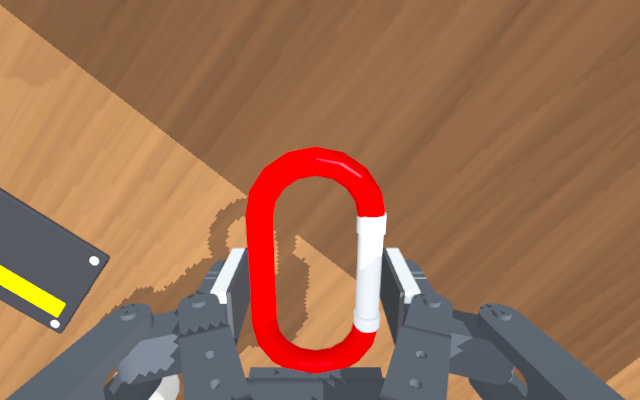

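Wrist view: carabiner held flat across both straight sides, aligned with the jaws. Now to its mat.

>>> play_rows([
  {"claw": 130, "dp": [-0.0087, -0.0195, -0.0036], "angular": [0, 0, -2.37]},
  {"claw": 130, "dp": [-0.0087, -0.0195, -0.0036], "angular": [0, 0, -2.37]},
  {"claw": 130, "dp": [-0.0087, -0.0195, -0.0036], "angular": [0, 0, -2.37]},
  {"claw": 130, "dp": [-0.0087, -0.0195, -0.0036], "angular": [0, 0, -2.37]},
  {"claw": 130, "dp": [-0.0087, -0.0195, -0.0036], "angular": [0, 0, -2.37]},
  {"claw": 130, "dp": [-0.0087, -0.0195, -0.0036], "angular": [0, 0, -2.37]},
  {"claw": 130, "dp": [-0.0087, -0.0195, -0.0036], "angular": [0, 0, -2.37]},
  {"claw": 130, "dp": [-0.0087, -0.0195, -0.0036], "angular": [0, 0, -2.37]},
])

```text
clock: 25.93
tcp_pos: [0.4447, 0.2809, 0.1108]
orientation: [-0.001, 0.265, 0.964, -0.001]
wrist_force: [-1.1, 0.2, -0.1]
finger_gap: 0.0546
```

>>> play_rows([
  {"claw": 130, "dp": [-0.0087, -0.0195, -0.0036], "angular": [0, 0, -2.37]},
  {"claw": 130, "dp": [-0.0087, -0.0195, -0.0036], "angular": [0, 0, -2.37]},
  {"claw": 130, "dp": [-0.0087, -0.0195, -0.0036], "angular": [0, 0, -2.37]},
  {"claw": 130, "dp": [-0.0087, -0.0195, -0.0036], "angular": [0, 0, -2.37]},
  {"claw": 130, "dp": [-0.0087, -0.0195, -0.0036], "angular": [0, 0, -2.37]},
  {"claw": 130, "dp": [-0.0087, -0.0195, -0.0036], "angular": [0, 0, -2.37]},
  {"claw": 130, "dp": [-0.0087, -0.0195, -0.0036], "angular": [0, 0, -2.37]},
  {"claw": 130, "dp": [-0.0087, -0.0195, -0.0036], "angular": [0, 0, -2.37]},
])

```text
clock: 26.6
tcp_pos: [0.4493, 0.1111, 0.1398]
orientation: [-0.001, 0.103, 0.995, -0.0]
wrist_force: [0.4, -0.1, -1.8]
finger_gap: 0.0545
```

```bash
python3 - <<'E'
from m import *
from go import plan
for i in range(5): env.read_camera("scene")
t=T(); p,d,c,W=look("wrist","wrist9.png"); P=cloud(d,c,W); Q=(P-t[:3,3])@t[:3,:3]
hsv=cv2.cvtColor(p,cv2.COLOR_RGB2HSV)
red=((hsv[:,:,0]<6)|(hsv[:,:,0]>172))&(hsv[:,:,1]>150)&(hsv[:,:,2]>80)&(np.linalg.norm(Q,axis=2)<.08)
q=Q[red]; print(len(q),"tool",rect(q),"x",np.percentile(q[:,0],[0.5,99.5]).round(4))
# mat: dark/white/yellow non-wood pixels on the plane
bl=((hsv[:,:,2]<90)&(hsv[:,:,1]<90))&(abs(P[:,:,2]-.004)<.006)&(np.hypot(P[:,:,0]-.449,P[:,:,1]-.111)<.1)
x=plane(np.argwhere(bl)[:,::-1],.004,c,W); print("mat",len(x),rect(x))
y=(hsv[:,:,0]>20)&(hsv[:,:,0]<38)&(hsv[:,:,1]>120)&(hsv[:,:,2]>90)&(np.hypot(P[:,:,0]-.449,P[:,:,1]-.111)<.1)
x=plane(np.argwhere(y)[:,::-1],.004,c,W); print("yel",len(x),rect(x))
s=env.get_state();print(s["clock"],s["tcp_pos"],s["finger_gap"])
E
```

```text
10797 tool (array([1.6, 0. ]), array([100.7,  55.1]), 0.7) x [-0.0469  0.0511]
mat 6802 (array([449.7, 110.8]), array([ 77. , 124.4]), 77.4)
yel 4124 (array([450.4, 110.8]), array([ 59.2, 107.9]), 77.2)
26.9 [0.44957884 0.11258149 0.13986996] 0.05450547216949041
```

View pics/wrist9.png

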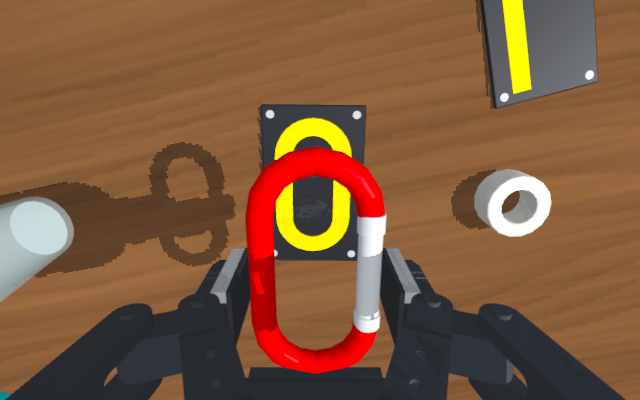

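Wrist view: held carabiner in front, its mat's yellow oval at (313,185), tumbler at left clear by a wide margin, tape at (512,203). Lower.

>>> play_rows([
  {"claw": 130, "dp": [-0.0001, -0.0003, 0.015], "angular": [0, 0, 0]},
  {"claw": 130, "dp": [-0.0001, -0.0003, 0.022], "angular": [0, 0, 0]},
  {"claw": 130, "dp": [-0.0001, -0.0003, 0.024], "angular": [0, 0, 0]},
  {"claw": 130, "dp": [-0.0001, -0.0003, 0.022], "angular": [0, 0, 0]},
  {"claw": 130, "dp": [-0.0001, -0.0003, 0.016], "angular": [0, 0, 0]},
  {"claw": 130, "dp": [0, 0, 0.01], "angular": [0, 0, 0]},
  {"claw": 130, "dp": [0, 0, 0.006], "angular": [0, 0, 0]},
  {"claw": 130, "dp": [0, 0, 0.003], "angular": [0, 0, 0]},
])

```text
clock: 27.57
tcp_pos: [0.4493, 0.1113, 0.0214]
orientation: [-0.001, 0.103, 0.995, -0.0]
wrist_force: [-1.0, 0.1, -0.8]
finger_gap: 0.0546
```

>>> play_rows([
  {"claw": 130, "dp": [0, 0, 0.0025], "angular": [0, 0, 0]},
  {"claw": 130, "dp": [0, 0, 0.002], "angular": [0, 0, 0]},
  {"claw": 130, "dp": [0, 0, 0.002], "angular": [0, 0, 0]},
  {"claw": 130, "dp": [0, 0, 0.0015], "angular": [0, 0, 0]},
  {"claw": 130, "dp": [0, 0, 0.001], "angular": [0, 0, 0]},
  {"claw": 130, "dp": [0, 0, 0], "angular": [0, 0, 0]},
  {"claw": 130, "dp": [0, 0, 0], "angular": [0, 0, 0]},
  {"claw": 130, "dp": [0, 0, 0], "angular": [0, 0, 0]},
])

```text
clock: 28.23
tcp_pos: [0.4505, 0.1105, 0.0136]
orientation: [0.0, 0.104, 0.995, 0.0]
wrist_force: [0.8, 0.5, -0.7]
finger_gap: 0.0542
```

```bash
python3 -c "
from go import *
s=env.get_state();print(s['tcp_pos'],s['wrist_force']);plan(.4498,.1109,.0102,78)"
```

```text
[0.45047173 0.11053182 0.01364235] [ 0.84029844  0.53681253 -0.7193178 ]
rows 8 dp [0.0001, 0.0, 0.0004] wz 0.01 | h0 78.1 q6 16 pred q6 16  step 0.4mm
```

>>> play_rows([
  {"claw": 130, "dp": [0.0003, 0, 0.001], "angular": [0, 0, 0]},
  {"claw": 130, "dp": [0.0003, 0, 0.001], "angular": [0, 0, 0]},
  {"claw": 130, "dp": [0, 0, 0.001], "angular": [0, 0, 0]},
  {"claw": 130, "dp": [0, 0, 0.0005], "angular": [0, 0, 0]},
  {"claw": 130, "dp": [0, 0, 0], "angular": [0, 0, 0]},
  {"claw": 130, "dp": [0, 0, 0], "angular": [0, 0, 0]},
  {"claw": 130, "dp": [0, 0, 0], "angular": [0, 0, 0]},
  {"claw": 130, "dp": [0, 0, 0], "angular": [0, 0, 0]},
])

```text
clock: 28.9
tcp_pos: [0.4496, 0.1107, 0.0101]
orientation: [-0.0, 0.104, 0.995, 0.0]
wrist_force: [-2.5, -0.5, 5.0]
finger_gap: 0.0545
```

>>> play_rows([
  {"claw": 80, "dp": [0, 0, 0], "angular": [0, 0, 0]},
  {"claw": 70, "dp": [0, 0, 0], "angular": [0, 0, 0]},
  {"claw": 60, "dp": [0, 0, 0], "angular": [0, 0, 0]},
  {"claw": 40, "dp": [0, 0, 0], "angular": [0, 0, 0]},
  {"claw": 30, "dp": [0, 0, 0], "angular": [0, 0, 0]},
  {"claw": 30, "dp": [0, 0, 0], "angular": [0, 0, 0]},
  {"claw": 30, "dp": [0, 0, 0], "angular": [0, 0, 0]},
  {"claw": 30, "dp": [0, 0, -0.003], "angular": [0, 0, 0]},
])

```text
clock: 29.57
tcp_pos: [0.4493, 0.1107, 0.0127]
orientation: [-0.0, 0.104, 0.995, -0.0]
wrist_force: [-0.2, 0.2, 0.4]
finger_gap: 0.0754
```

>>> play_rows([
  {"claw": 30, "dp": [0, 0, -0.008], "angular": [0, 0, 0]},
  {"claw": 30, "dp": [0, 0, -0.016], "angular": [0, 0, 0]},
  {"claw": 30, "dp": [0, 0, -0.024], "angular": [0, 0, 0]},
  {"claw": 30, "dp": [0, 0, -0.024], "angular": [0, 0, 0]},
  {"claw": 30, "dp": [0, 0, -0.024], "angular": [0, 0, 0]},
  {"claw": 30, "dp": [0, 0, -0.024], "angular": [0, 0, 0]},
  {"claw": 30, "dp": [0, 0, -0.02], "angular": [0, 0, 0]},
  {"claw": 30, "dp": [0, 0, -0.008], "angular": [0, 0, 0]},
])

```text
clock: 30.23
tcp_pos: [0.4514, 0.1109, 0.1647]
orientation: [0.003, 0.104, 0.995, 0.0]
wrist_force: [1.0, -0.1, -0.3]
finger_gap: 0.0756
```

```bash
python3 - <<'E'
from m import *
from go import plan
for i in range(5): env.read_camera("scene")
t=T(); p,d,c,W=look("wrist","wrist10.png"); P=cloud(d,c,W)
near=(np.hypot(P[:,:,0]-.449,P[:,:,1]-.111)<.1)
hsv=cv2.cvtColor(p,cv2.COLOR_RGB2HSV)
m=near&(P[:,:,2]>.009)&(P[:,:,2]<.03); print("car",rect(P[m]),np.percentile(P[m][:,2],[50,95]))
bl=((hsv[:,:,2]<90)&(hsv[:,:,1]<90))&(abs(P[:,:,2]-.004)<.006)&near
x=plane(np.argwhere(bl)[:,::-1],.004,c,W); print("mat",len(x),rect(x))
s=env.get_state();print(s["clock"],s["tcp_pos"],s["wrist_force"],s["finger_gap"])
for n in("scene","side"):
    p,d,c,W=look(n,n+"10.png"); P=cloud(d,c,W); hsv=cv2.cvtColor(p,cv2.COLOR_RGB2HSV)
    k=comp((hsv[:,:,1]<80)&(hsv[:,:,2]>120),(240,105,286,147) if n=="scene" else (365,132,420,162))
    x=plane(np.argwhere(k)[:,::-1],.008,c,W); print(n,"key",rect(x),np.round(cv2.boxPoints(cv2.minAreaRect((x[:,:2]*1000).astype(np.float32)))).tolist())
E
```

```text
car (array([449.7, 111. ]), array([ 56. , 103.9]), 78.1) [0.01324648 0.01484562]
mat 5455 (array([449.6, 110.7]), array([ 76.7, 124.3]), 77.7)
30.5333 [0.44870414 0.11059112 0.15958184] [-0.94246132  0.34221662 -0.24862623] 0.07555646380378421
scene key (array([ 339.7, -263.8]), array([120.4, 105.4]), 20.5) [[265.0, -236.0], [302.0, -334.0], [415.0, -292.0], [378.0, -193.0]]
side key (array([ 346.5, -275. ]), array([118.9,  54.7]), 5.6) [[285.0, -254.0], [290.0, -308.0], [408.0, -296.0], [403.0, -242.0]]
```

View pics/wrist10.png

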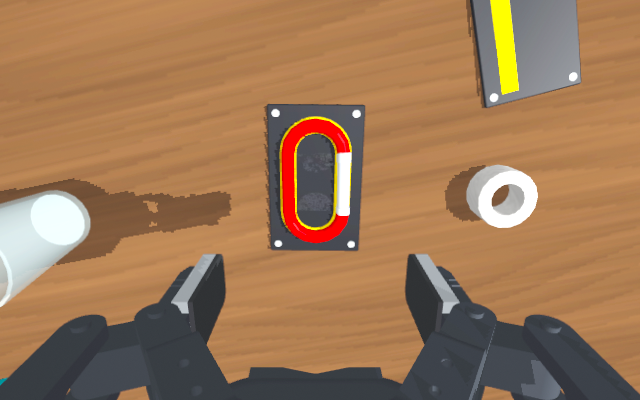

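Carabiner lies on its outline: centre within 0.3 mm, angle within 0.5°. Now the key.

```bash
python3 go.py .335 -.295 .15 95.6 16
```

```text
rows 16 dp [0.0055, -0.0259, 0.0006] wz -1.1 | h0 78.1 q6 16 pred q6 -57  step 26.4mm
```

>>> play_rows([
  {"claw": 130, "dp": [0.0055, -0.0259, 0.0006], "angular": [0, 0, -1.1]},
  {"claw": 130, "dp": [0.0055, -0.0259, 0.0006], "angular": [0, 0, -1.1]},
  {"claw": 130, "dp": [0.0055, -0.0259, 0.0006], "angular": [0, 0, -1.1]},
  {"claw": 130, "dp": [0.0055, -0.0259, 0.0006], "angular": [0, 0, -1.1]},
  {"claw": 130, "dp": [0.0055, -0.0259, 0.0006], "angular": [0, 0, -1.1]},
  {"claw": 130, "dp": [0.0055, -0.0259, 0.0006], "angular": [0, 0, -1.1]},
  {"claw": 130, "dp": [0.0055, -0.0259, 0.0006], "angular": [0, 0, -1.1]},
  {"claw": 130, "dp": [0.0055, -0.0259, 0.0006], "angular": [0, 0, -1.1]},
])

```text
clock: 31.3
tcp_pos: [0.376, -0.0889, 0.1554]
orientation: [-0.001, 0.027, 1.0, 0.0]
wrist_force: [0.4, -0.3, 0.2]
finger_gap: 0.0419
```

>>> play_rows([
  {"claw": 130, "dp": [0.0055, -0.0259, 0.0006], "angular": [0, 0, -1.1]},
  {"claw": 130, "dp": [0.0055, -0.0259, 0.0006], "angular": [0, 0, -1.1]},
  {"claw": 130, "dp": [0.0055, -0.0259, 0.0006], "angular": [0, 0, -1.1]},
  {"claw": 130, "dp": [0.0055, -0.0259, 0.0006], "angular": [0, 0, -1.1]},
  {"claw": 130, "dp": [0.0055, -0.0259, 0.0006], "angular": [0, 0, -1.1]},
  {"claw": 130, "dp": [0.0055, -0.0259, 0.0006], "angular": [0, 0, -1.1]},
  {"claw": 130, "dp": [0.0055, -0.0259, 0.0006], "angular": [0, 0, -1.1]},
  {"claw": 130, "dp": [0.0055, -0.0259, 0.0006], "angular": [0, 0, -1.1]},
])

```text
clock: 31.97
tcp_pos: [0.3348, -0.2965, 0.1505]
orientation: [-0.0, -0.05, 0.999, 0.001]
wrist_force: [0.1, 0.2, 0.6]
finger_gap: 0.042
```

```bash
cat > key.py <<'E'
from m import *
def keyfit(P,m,box):
    "pts of the L -> long arm axis by fitting points beyond the short arm"
    q=P[m][:,:2]; return q
E
python3 - <<'E'
from m import *
from go import plan
for i in range(5): env.read_camera("scene")
t=T(); p,d,c,W=look("wrist","wrist11.png"); P=cloud(d,c,W); hsv=cv2.cvtColor(p,cv2.COLOR_RGB2HSV)
m=(P[:,:,2]>.004)&(P[:,:,2]<.014)&(hsv[:,:,1]<90)&(hsv[:,:,2]>90)&(np.hypot(P[:,:,0]-.345,P[:,:,1]+.285)<.09)
m=m.astype(np.uint8); n,l,st,ce=cv2.connectedComponentsWithStats(m); k=1+st[1:,4].argmax(); u=np.argwhere(l==k)[:,::-1]
x=plane(u,.008,c,W)[:,:2]; np.save("k.npy",x); print(len(x),rect(x),np.round(cv2.boxPoints(cv2.minAreaRect((x*1000).astype(np.float32)))).tolist(), st[k])
a=x[x[:,0]>.315]; vx,vy,x0,y0=cv2.fitLine((a*1000).astype(np.float32),cv2.DIST_HUBER,0,.01,.01).ravel(); e=np.array([vx,vy]); e*=np.sign(vx); s=(x*1000-[x0,y0])@e; nrm=np.array([-e[1],e[0]]); o=(x*1000-[x0,y0])@nrm
print("angle",np.degrees(np.arctan2(e[1],e[0])),"ends",np.percentile(s,[0.2,99.8]),"short end",o.max(),"o min",np.percentile(o[s>0],[1,99]))
org=np.array([x0,y0])+e*(s.max()-61); org2=np.array([x0,y0])+e*(s.min()+56); print("origin",org,org2)
s=env.get_state();print(s["clock"],s["tcp_pos"],s["finger_gap"])
E
```

```text
2592 (array([ 348.2, -280.5]), array([118.5,  45.2]), 5.0) [[287.0, -263.0], [291.0, -308.0], [409.0, -298.0], [405.0, -253.0]] [ 302  127   60  141 2592]
angle 5.9454355 ends [-68.92609086  49.11235439] short end 40.193745045800114 o min [-5.71233182  5.3640807 ]
origin [ 347.92152442 -297.42459898] [ 346.80700994 -297.54066617]
32.2667 [ 0.33527972 -0.29442259  0.15069084] 0.04169269346605949
```

View pics/wrist11.png

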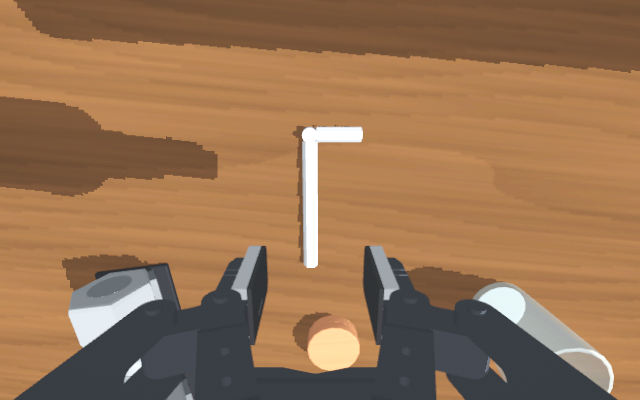

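Wrist view: key with bend at (310,135) and long arm running down to (311,265), between the jaws. Descend.

>>> play_rows([
  {"claw": 130, "dp": [-0.0003, -0.0007, 0.015], "angular": [0, 0, 0]},
  {"claw": 130, "dp": [-0.0003, -0.0007, 0.023], "angular": [0, 0, 0]},
  {"claw": 130, "dp": [-0.0003, -0.0007, 0.025], "angular": [0, 0, 0]},
  {"claw": 130, "dp": [-0.0003, -0.0008, 0.023], "angular": [0, 0, 0]},
  {"claw": 130, "dp": [-0.0003, -0.0007, 0.018], "angular": [0, 0, -0.1]},
  {"claw": 130, "dp": [-0.0002, -0.0007, 0.012], "angular": [0, 0, -0.1]},
  {"claw": 130, "dp": [0, 0, 0.008], "angular": [0, 0, 0]},
  {"claw": 130, "dp": [0, 0, 0.004], "angular": [0, 0, 0]},
], force=40)

```text
clock: 32.93
tcp_pos: [0.3375, -0.2981, 0.0224]
orientation: [-0.001, -0.052, 0.999, 0.001]
wrist_force: [-0.2, 0.5, -0.5]
finger_gap: 0.0415
```

>>> play_rows([
  {"claw": 130, "dp": [0, 0, 0.003], "angular": [0, 0, 0]},
  {"claw": 130, "dp": [0, 0, 0.003], "angular": [0, 0, 0]},
  {"claw": 130, "dp": [0, 0, 0.002], "angular": [0, 0, 0]},
  {"claw": 130, "dp": [0, 0, 0.001], "angular": [0, 0, 0]},
  {"claw": 130, "dp": [0, 0, 0], "angular": [0, 0, 0]},
  {"claw": 130, "dp": [0, 0, 0], "angular": [0, 0, 0]},
  {"claw": 130, "dp": [0, 0, 0], "angular": [0, 0, 0]},
  {"claw": 130, "dp": [0, 0, 0], "angular": [0, 0, 0]},
])

```text
clock: 33.6
tcp_pos: [0.3379, -0.2999, 0.0146]
orientation: [0.0, -0.051, 0.999, -0.0]
wrist_force: [-0.2, 1.2, 0.4]
finger_gap: 0.0421
```

```bash
python3 -c "
from go import *
env.read_camera('side')
s=env.get_state();print(s['tcp_pos'],s['wrist_force']);plan(.3374,-.2985,.0115,95.9)"
```

```text
[ 0.33788228 -0.29985707  0.01454179] [-0.24914677 -0.95898717 -0.59575979]
rows 8 dp [0.0, 0.0002, 0.0004] wz -0.01 | h0 95.8 q6 -58 pred q6 -58  step 0.4mm
```

>>> play_rows([
  {"claw": 130, "dp": [0, 0.0006, 0.0013], "angular": [0, 0, 0]},
  {"claw": 130, "dp": [0, 0.0006, 0.0012], "angular": [0, 0, 0]},
  {"claw": 150, "dp": [0, 0, 0], "angular": [0, 0, 0]},
  {"claw": 170, "dp": [0, 0, 0], "angular": [0, 0, 0]},
  {"claw": 190, "dp": [0, 0, 0], "angular": [0, 0, 0]},
  {"claw": 210, "dp": [0, 0, 0], "angular": [0, 0, 0]},
  {"claw": 230, "dp": [0, 0, 0], "angular": [0, 0, 0]},
  {"claw": 255, "dp": [0, 0, 0], "angular": [0, 0, 0]},
])

```text
clock: 34.32
tcp_pos: [0.3378, -0.2985, 0.012]
orientation: [0.0, -0.051, 0.999, -0.0]
wrist_force: [-0.4, -0.2, 2.7]
finger_gap: 0.0085
```

>>> play_rows([
  {"claw": 255, "dp": [0, 0, 0], "angular": [0, 0, 0]},
  {"claw": 255, "dp": [0, 0, 0], "angular": [0, 0, 0]},
  {"claw": 255, "dp": [0, 0, 0], "angular": [0, 0, 0]},
  {"claw": 255, "dp": [0, 0, 0], "angular": [0, 0, 0]},
  {"claw": 255, "dp": [0, 0, 0], "angular": [0, 0, 0]},
  {"claw": 255, "dp": [0, 0, 0], "angular": [0, 0, 0]},
  {"claw": 255, "dp": [0, 0, 0], "angular": [0, 0, 0]},
  {"claw": 255, "dp": [0, 0, 0], "angular": [0, 0, 0]},
])

```text
clock: 34.98
tcp_pos: [0.3377, -0.2985, 0.012]
orientation: [0.0, -0.051, 0.999, -0.0]
wrist_force: [-1.5, 1.0, 4.9]
finger_gap: 0.0085
```

>>> play_rows([
  {"claw": 255, "dp": [0, 0, -0.004], "angular": [0, 0, 0]},
  {"claw": 255, "dp": [0, 0, -0.01], "angular": [0, 0, 0]},
  {"claw": 255, "dp": [0, 0, -0.018], "angular": [0, 0, 0]},
  {"claw": 255, "dp": [0, 0, -0.024], "angular": [0, 0, 0]},
  {"claw": 255, "dp": [0, 0, -0.026], "angular": [0, 0, 0]},
  {"claw": 255, "dp": [0, 0, -0.026], "angular": [0, 0, 0]},
  {"claw": 255, "dp": [0, 0, -0.02], "angular": [0, 0, 0]},
  {"claw": 255, "dp": [0, 0, -0.012], "angular": [0, 0, 0]},
])

```text
clock: 35.65
tcp_pos: [0.3383, -0.2993, 0.1542]
orientation: [0.001, -0.051, 0.999, -0.001]
wrist_force: [-0.1, -1.0, -1.4]
finger_gap: 0.0085
```

```bash
python3 - <<'E'
from m import *
from go import plan
for i in range(4): env.read_camera("side")
t=T(); p,d,c,W=look("wrist","wrist12.png"); P=cloud(d,c,W); Q=(P-t[:3,3])@t[:3,:3]
s=env.get_state();print(s["clock"],s["tcp_pos"],s["finger_gap"],s["wrist_force"])
plan(.34,.29,.15,92.3,24)
E
```

```text
35.9 [ 0.33721226 -0.29792229  0.1507514 ] 0.008478041309626056 [-0.3337188   0.24765414 -1.04866202]
rows 24 dp [-0.0019, 0.0244, 0.0001] wz 0.15 | h0 95.9 q6 -58 pred q6 28  step 24.5mm
```

View pics/wrist12.png

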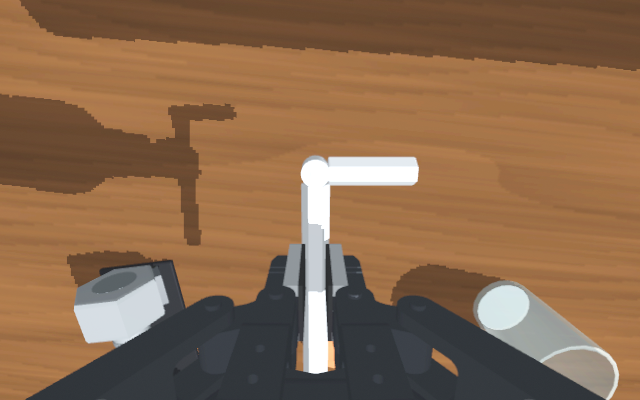

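Wrist view: key held level, tumbler passed at right (540,330), dumbbell in cradle at left. The straight line would run too close to the base, so I go by way of (0.46, 0).

```bash
python3 - <<'E'
from go import *
plan(.46,0,.16,94,16)
h=np.radians(94); t=np.eye(4); t[:3,:3]=np.array([[np.cos(h+np.pi/2),np.cos(h),0],[np.sin(h+np.pi/2),np.sin(h),0],[0,0,-1]]); t[:3,3]=[.46,0,.16]
plan(.335,.271,.13,92.4,16,t)
E
```

```text
rows 16 dp [-0.0093, 0.0179, -0.0006] wz 0.12 | h0 95.9 q6 -58 pred q6 -14  step 20.1mm
rows 16 dp [0.0068, 0.0174, 0.0019] wz 0.1 | h0 94.0 q6 -58 pred q6 26  step 18.7mm
```

>>> play_rows([
  {"claw": 255, "dp": [-0.0093, 0.0179, -0.0006], "angular": [0, 0, 0.12]},
  {"claw": 255, "dp": [-0.0093, 0.0179, -0.0006], "angular": [0, 0, 0.12]},
  {"claw": 255, "dp": [-0.0093, 0.0179, -0.0006], "angular": [0, 0, 0.12]},
  {"claw": 255, "dp": [-0.0093, 0.0179, -0.0006], "angular": [0, 0, 0.12]},
  {"claw": 255, "dp": [-0.0093, 0.0179, -0.0006], "angular": [0, 0, 0.12]},
  {"claw": 255, "dp": [-0.0093, 0.0179, -0.0006], "angular": [0, 0, 0.12]},
  {"claw": 255, "dp": [-0.0093, 0.0179, -0.0006], "angular": [0, 0, 0.12]},
  {"claw": 255, "dp": [-0.0093, 0.0179, -0.0006], "angular": [0, 0, 0.12]},
])

```text
clock: 36.57
tcp_pos: [0.3975, -0.1474, 0.1551]
orientation: [-0.001, -0.043, 0.999, 0.001]
wrist_force: [-0.2, -0.4, -0.8]
finger_gap: 0.0087
```

>>> play_rows([
  {"claw": 255, "dp": [-0.0093, 0.0179, -0.0006], "angular": [0, 0, 0.12]},
  {"claw": 255, "dp": [-0.0093, 0.0179, -0.0006], "angular": [0, 0, 0.12]},
  {"claw": 255, "dp": [-0.0093, 0.0179, -0.0006], "angular": [0, 0, 0.12]},
  {"claw": 255, "dp": [-0.0093, 0.0179, -0.0006], "angular": [0, 0, 0.12]},
  {"claw": 255, "dp": [-0.0093, 0.0179, -0.0006], "angular": [0, 0, 0.12]},
  {"claw": 255, "dp": [-0.0093, 0.0179, -0.0006], "angular": [0, 0, 0.12]},
  {"claw": 255, "dp": [-0.0093, 0.0179, -0.0006], "angular": [0, 0, 0.12]},
  {"claw": 255, "dp": [-0.0093, 0.0179, -0.0006], "angular": [0, 0, 0.12]},
])

```text
clock: 37.23
tcp_pos: [0.4603, 0.0008, 0.1598]
orientation: [-0.002, -0.034, 0.999, 0.0]
wrist_force: [-0.4, -0.7, -1.3]
finger_gap: 0.0086
```

>>> play_rows([
  {"claw": 255, "dp": [0.0068, 0.0174, 0.0019], "angular": [0, 0, 0.1]},
  {"claw": 255, "dp": [0.0068, 0.0174, 0.0019], "angular": [0, 0, 0.1]},
  {"claw": 255, "dp": [0.0068, 0.0174, 0.0019], "angular": [0, 0, 0.1]},
  {"claw": 255, "dp": [0.0068, 0.0174, 0.0019], "angular": [0, 0, 0.1]},
  {"claw": 255, "dp": [0.0068, 0.0174, 0.0019], "angular": [0, 0, 0.1]},
  {"claw": 255, "dp": [0.0068, 0.0174, 0.0019], "angular": [0, 0, 0.1]},
  {"claw": 255, "dp": [0.0068, 0.0174, 0.0019], "angular": [0, 0, 0.1]},
  {"claw": 255, "dp": [0.0068, 0.0174, 0.0019], "angular": [0, 0, 0.1]},
])

```text
clock: 37.9
tcp_pos: [0.3965, 0.1358, 0.1446]
orientation: [-0.002, -0.027, 1.0, -0.0]
wrist_force: [0.1, 0.2, -1.2]
finger_gap: 0.0085
```

>>> play_rows([
  {"claw": 255, "dp": [0.0068, 0.0174, 0.0019], "angular": [0, 0, 0.1]},
  {"claw": 255, "dp": [0.0068, 0.0174, 0.0019], "angular": [0, 0, 0.1]},
  {"claw": 255, "dp": [0.0068, 0.0174, 0.0019], "angular": [0, 0, 0.1]},
  {"claw": 255, "dp": [0.0068, 0.0174, 0.0019], "angular": [0, 0, 0.1]},
  {"claw": 255, "dp": [0.0068, 0.0174, 0.0019], "angular": [0, 0, 0.1]},
  {"claw": 255, "dp": [0.0068, 0.0174, 0.0019], "angular": [0, 0, 0.1]},
  {"claw": 255, "dp": [0.0068, 0.0174, 0.0019], "angular": [0, 0, 0.1]},
  {"claw": 255, "dp": [0.0068, 0.0174, 0.0019], "angular": [0, 0, 0.1]},
])

```text
clock: 38.57
tcp_pos: [0.3355, 0.2718, 0.1294]
orientation: [-0.001, -0.02, 1.0, -0.001]
wrist_force: [0.6, 0.4, -1.4]
finger_gap: 0.0087
```

```bash
python3 - <<'E'
from m import *
from go import plan
for i in range(5): env.read_camera("side")
t=T(); p,d,c,W=look("wrist","wrist13.png"); P=cloud(d,c,W); hsv=cv2.cvtColor(p,cv2.COLOR_RGB2HSV)
near=(np.hypot(P[:,:,0]-.344,P[:,:,1]-.289)<.11)&(abs(P[:,:,2]-.004)<.007)
y=near&(hsv[:,:,0]>20)&(hsv[:,:,0]<38)&(hsv[:,:,1]>120)&(hsv[:,:,2]>90)
x=plane(np.argwhere(y)[:,::-1],.004,c,W); print("yel",len(x),rect(x))
w=near&(hsv[:,:,1]<110)&(hsv[:,:,2]<110)
x=plane(np.argwhere(w)[:,::-1],.004,c,W); print("mat",len(x),rect(x))
w=near&(hsv[:,:,1]<60)&(hsv[:,:,2]>170)
n,l,st,ce=cv2.connectedComponentsWithStats(w.astype(np.uint8))
for i in range(1,n):
    if st[i,4]>15: print("stud",ce[i].round(1),st[i,4],(plane([ce[i]],.004,c,W)*1000).round(1))
s=env.get_state();print(s["clock"],s["tcp_pos"],s["finger_gap"],s["wrist_force"])
plan(.335,.271,.03,92.4,8)
E
```

```text
yel 1474 (array([299.4, 285.9]), array([21.1, 49.2]), 7.1)
mat 8341 (array([351.7, 293.7]), array([112.2, 155.8]), 84.6)
stud [295.  121.1] 66 [[286.5 255.    4. ]]
stud [382.1 120.2] 66 [[283.3 316.8   4. ]]
stud [416.6 170.9] 30 [[319.  345.9   4. ]]
stud [360.5 188. ] 108 [[333.8 305.4   4. ]]
stud [329. 226.] 29 [[365.3 283.3   4. ]]
stud [375.6 277.8] 45 [[408.8 323.6   4. ]]
38.8667 [0.33683057 0.27089927 0.13039874] 0.00871199513971867 [ 0.1465778  1.1919082 -1.6003258]
rows 8 dp [0.0002, 0.0, 0.0126] wz -0.01 | h0 92.3 q6 26 pred q6 26  step 12.6mm
```

View pics/wrist13.png

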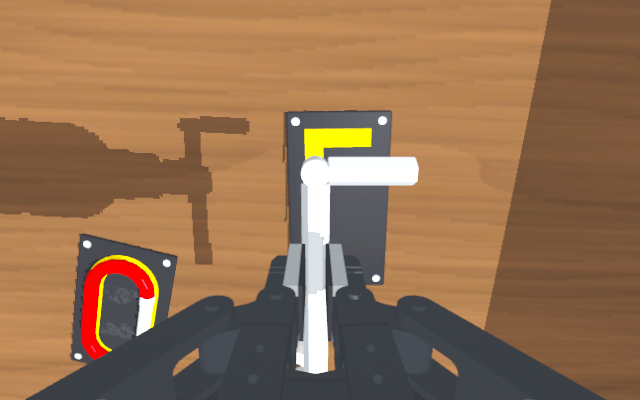

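Wrist view: mat with studs at (295,121), (382,120), (376,278); yellow short arm at (338,138); key's bend at (315,172), parallel to the outline. I measure key and outline in the same frame.

```bash
python3 - <<'E'
from m import *
from go import plan
t=T(); p,d,c,W=look("wrist"); P=cloud(d,c,W); Q=(P-t[:3,3])@t[:3,:3]; hsv=cv2.cvtColor(p,cv2.COLOR_RGB2HSV)
q=Q[(hsv[:,:,1]<60)&(hsv[:,:,2]>140)&(Q[:,:,2]<.02)&(Q[:,:,2]>-.02)&(Q[:,:,0]>.022)&(Q[:,:,0]<.07)]*1000
print("key tool: x hi",np.percentile(q[:,0],[98,99.5]).round(1),"y",np.percentile(q[:,1],[.5,99.5]).round(1))
a=q[(q[:,1]>12)&(q[:,1]<38)]; b=q[(q[:,0]<38)&(abs(q[:,1])<9)]; print(" short arm x",np.percentile(a[:,0],[2,98]).round(1),"slope deg",np.degrees(np.arctan(np.polyfit(a[:,1],a[:,0],1)[0])).round(1)," long y",np.percentile(b[:,1],[2,98]).round(1),"top z",np.median(a[:,2]).round(1),np.median(b[:,2]).round(1))
y=(hsv[:,:,0]>20)&(hsv[:,:,0]<38)&(hsv[:,:,1]>120)&(hsv[:,:,2]>90)&(np.hypot(P[:,:,0]-.3,P[:,:,1]-.286)<.05)
x=plane(np.argwhere(y)[:,::-1],.004,c,W); r=((x-t[:3,3])@t[:3,:3])*1000
s=r[r[:,1]>20]; print("yellow tool: short x",np.percentile(s[:,0],[2,98]).round(1),"slope",np.degrees(np.arctan(np.polyfit(s[:,1],s[:,0],1)[0])).round(1),"y",np.percentile(r[:,1],[.5,99.5]).round(1))
S=(plane([(295,121.1),(382.1,120.2),(375.6,277.8)],.004,c,W)-t[:3,3])@t[:3,:3]*1000; print("studs tool",S[:,:2].round(1).tolist())
st=env.get_state(); print(st["tcp_pos"])
E
```

```text
key tool: x hi [46.6 46.8] y [-5.4 39.7]
 short arm x [35.9 46.6] slope deg 0.0  long y [-5.4  6. ] top z 3.5 3.4
yellow tool: short x [32.6 46.2] slope 1.7 y [-7.5 40.6]
studs tool [[50.4, -13.8], [51.0, 48.2], [-74.8, 49.7]]
[0.33706299 0.27087105 0.13064096]
```

>>> play_rows([
  {"claw": 255, "dp": [-0.0005, -0.0001, 0.012], "angular": [0, 0, -0.1]},
  {"claw": 255, "dp": [-0.0005, -0.0001, 0.018], "angular": [0, 0, -0.1]},
  {"claw": 255, "dp": [-0.0004, -0.0001, 0.02], "angular": [0, 0, -0.1]},
  {"claw": 255, "dp": [-0.0004, -0.0001, 0.018], "angular": [0, 0, -0.1]},
  {"claw": 255, "dp": [-0.0004, 0, 0.014], "angular": [0, 0, -0.1]},
  {"claw": 255, "dp": [0, 0, 0.009], "angular": [0, 0, -0.1]},
  {"claw": 255, "dp": [0, 0, 0.006], "angular": [0, 0, 0]},
  {"claw": 255, "dp": [0, 0, 0.004], "angular": [0, 0, 0]},
])

```text
clock: 39.58
tcp_pos: [0.3394, 0.2709, 0.0297]
orientation: [-0.0, -0.025, 1.0, -0.0]
wrist_force: [-0.3, -0.3, -1.8]
finger_gap: 0.0087
```

>>> play_rows([
  {"claw": 255, "dp": [0, 0, 0.003], "angular": [0, 0, 0]},
  {"claw": 255, "dp": [0, 0, 0.002], "angular": [0, 0, 0]},
  {"claw": 255, "dp": [0, 0, 0.002], "angular": [0, 0, 0]},
  {"claw": 255, "dp": [0, 0, 0.001], "angular": [0, 0, 0]},
  {"claw": 255, "dp": [0, 0, 0], "angular": [0, 0, 0]},
  {"claw": 255, "dp": [0, 0, 0], "angular": [0, 0, 0]},
  {"claw": 255, "dp": [0, 0, 0], "angular": [0, 0, 0]},
  {"claw": 255, "dp": [0, 0, 0], "angular": [0, 0, 0]},
])

```text
clock: 40.25
tcp_pos: [0.3394, 0.2714, 0.0223]
orientation: [0.0, -0.026, 1.0, 0.0]
wrist_force: [0.1, 0.4, -1.5]
finger_gap: 0.0083
```

```bash
python3 -c "
from go import *
env.read_camera('side')
s=env.get_state();print(s['tcp_pos'],s['wrist_force']);plan(.3392,.2706,.016,92.9)"
```

```text
[0.33940384 0.27138577 0.0222703 ] [ 1.27261401 -0.11487997 -1.70644371]
rows 8 dp [0.0, -0.0001, 0.0008] wz 0.01 | h0 92.9 q6 25 pred q6 25  step 0.8mm
```

>>> play_rows([
  {"claw": 255, "dp": [0, -0.0003, 0.0015], "angular": [0, 0, 0]},
  {"claw": 255, "dp": [0, -0.0003, 0.0015], "angular": [0, 0, 0]},
  {"claw": 255, "dp": [0, 0, 0.001], "angular": [0, 0, 0]},
  {"claw": 255, "dp": [0, 0, 0.001], "angular": [0, 0, 0]},
  {"claw": 255, "dp": [0, 0, 0.0005], "angular": [0, 0, 0]},
  {"claw": 255, "dp": [0, 0, 0], "angular": [0, 0, 0]},
  {"claw": 255, "dp": [0, 0, 0], "angular": [0, 0, 0]},
  {"claw": 255, "dp": [0, 0, 0], "angular": [0, 0, 0]},
])

```text
clock: 40.97
tcp_pos: [0.3394, 0.2707, 0.0166]
orientation: [0.0, -0.026, 1.0, 0.0]
wrist_force: [0.6, 0.4, -0.9]
finger_gap: 0.0086
```

>>> play_rows([
  {"claw": 255, "dp": [0, 0, 0.0005], "angular": [0, 0, 0]},
  {"claw": 255, "dp": [0, 0, 0.0005], "angular": [0, 0, 0]},
  {"claw": 255, "dp": [0, 0, 0], "angular": [0, 0, 0]},
  {"claw": 255, "dp": [0, 0, 0], "angular": [0, 0, 0]},
  {"claw": 255, "dp": [0, 0, 0], "angular": [0, 0, 0]},
  {"claw": 255, "dp": [0, 0, 0], "angular": [0, 0, 0]},
  {"claw": 255, "dp": [0, 0, 0], "angular": [0, 0, 0]},
  {"claw": 255, "dp": [0, 0, 0], "angular": [0, 0, 0]},
])

```text
clock: 41.63
tcp_pos: [0.3395, 0.2708, 0.016]
orientation: [0.0, -0.026, 1.0, 0.0]
wrist_force: [-2.4, -1.1, 6.3]
finger_gap: 0.0086
```

>>> play_rows([
  {"claw": 215, "dp": [0, 0, 0], "angular": [0, 0, 0]},
  {"claw": 200, "dp": [0, 0, 0], "angular": [0, 0, 0]},
  {"claw": 180, "dp": [0, 0, 0], "angular": [0, 0, 0]},
  {"claw": 150, "dp": [0, 0, 0], "angular": [0, 0, 0]},
  {"claw": 130, "dp": [0, 0, 0], "angular": [0, 0, 0]},
  {"claw": 130, "dp": [0, 0, 0], "angular": [0, 0, 0]},
  {"claw": 130, "dp": [0, 0, 0], "angular": [0, 0, 0]},
  {"claw": 130, "dp": [0, 0, -0.003], "angular": [0, 0, 0]},
])

```text
clock: 42.3
tcp_pos: [0.3389, 0.2705, 0.0183]
orientation: [-0.0, -0.026, 1.0, -0.0]
wrist_force: [-0.1, -0.2, -0.6]
finger_gap: 0.0416
```

>>> play_rows([
  {"claw": 130, "dp": [0, 0, -0.008], "angular": [0, 0, 0]},
  {"claw": 130, "dp": [0, 0, -0.016], "angular": [0, 0, 0]},
  {"claw": 130, "dp": [0, 0, -0.024], "angular": [0, 0, 0]},
  {"claw": 130, "dp": [0, 0, -0.024], "angular": [0, 0, 0]},
  {"claw": 130, "dp": [0, 0, -0.024], "angular": [0, 0, 0]},
  {"claw": 130, "dp": [0, 0, -0.024], "angular": [0, 0, 0]},
  {"claw": 130, "dp": [0, 0, -0.024], "angular": [0, 0, 0]},
  {"claw": 130, "dp": [0, 0, -0.016], "angular": [0, 0, 0]},
])

```text
clock: 42.97
tcp_pos: [0.3399, 0.271, 0.1818]
orientation: [0.001, -0.026, 1.0, 0.001]
wrist_force: [-0.4, -0.6, -0.8]
finger_gap: 0.0419
```

```bash
python3 - <<'E'
from m import *
for i in range(5): env.read_camera("side")
t=T(); p,d,c,W=look("wrist","wrist14.png"); P=cloud(d,c,W); hsv=cv2.cvtColor(p,cv2.COLOR_RGB2HSV)
near=(np.hypot(P[:,:,0]-.347,P[:,:,1]-.289)<.1)
S=[]
w=near&(hsv[:,:,1]<60)&(hsv[:,:,2]>150)
n,l,st,ce=cv2.connectedComponentsWithStats(w.astype(np.uint8))
for i in range(1,n):
    if 15<st[i,4]<250: print("stud",st[i,4],(plane([ce[i]],.004,c,W)[0,:2]*1000).round(1))
k=1+st[1:,4].argmax(); x=plane(np.argwhere(l==k)[:,::-1],.012,c,W)[:,:2]*1000
a=x[x[:,0]>320]; vx,vy,x0,y0=cv2.fitLine(a.astype(np.float32),cv2.DIST_HUBER,0,.01,.01).ravel(); e=np.array([vx,vy])*np.sign(vx); s=(x-[x0,y0])@e; o=(x-[x0,y0])@[-e[1],e[0]]
print("key angle",np.degrees(np.arctan2(e[1],e[0])),"origin",np.array([x0,y0])+e*(s.max()-61),np.array([x0,y0])+e*(s.min()+56),"len",np.ptp(s),"short",o.max())
s=env.get_state();print(s["clock"],s["tcp_pos"],s["wrist_force"])
cv2.imwrite("pics/f14.png",np.hstack([cv2.resize(p[60:320,230:430,::-1],None,fx=2,fy=2)]))
look("scene","scene14.png")
E
```

```text
stud 52 [286.6 255.1]
stud 56 [283.2 316.9]
stud 43 [412.2 261.8]
key angle 3.003921 origin [349.7507033 272.2946085] [348.65686046 272.23720756] len 118.09534792047958 short 39.867767089576205
43.2667 [0.33861724 0.27031172 0.17780871] [-0.7960774  -0.934232   -0.75764671]
```

View pics/f14.png

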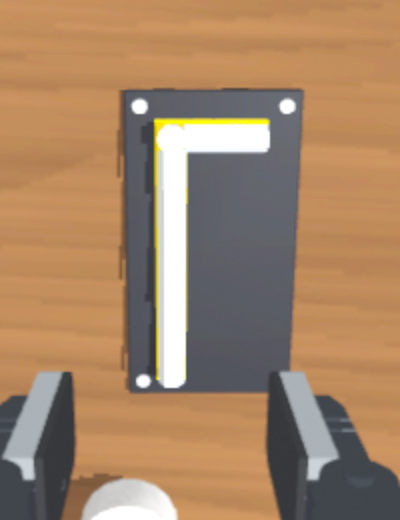

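View pics/scene14.png

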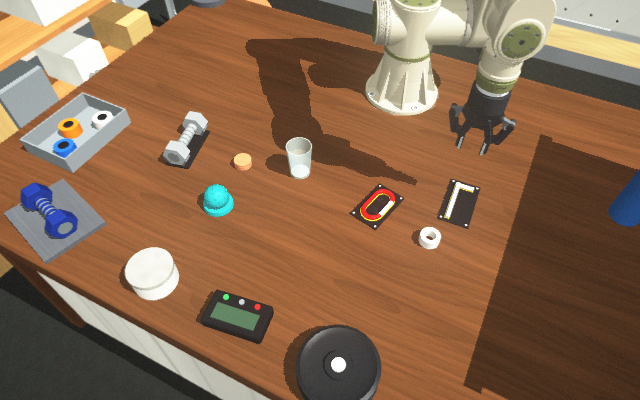

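The crop shows the key covering its outline; studs and fit put it about 1 mm off, at the same angle. The scene view shows dumbbell, ball and carabiner home, and tumbler (299,158) and tape (430,238) unmoved.

```bash
python3 -c "
from workcell import env
print(env.hand_in(), env.get_state()['clock'])"
```

```text
the job is handed in; nothing more can be done
the job is handed in; nothing more can be done
```

All four pieces are in their homes. They were set down gently in the order asked (dumbbell, ball, carabiner, hex key), released, and handed in at about 43 s.

Last checks, one measurement round after each release:

| Piece | Result |
|---|---|
| Dumbbell | Seated in the cradle; head tops at 66 mm against an expected 67, centre within about 2 mm, angle matching the cradle |
| Massage ball | Sitting in the stand, centre 32–34 mm high against an expected 34; centred to about 1 mm by the wrist and scene cameras, though the side camera put it about 3 mm off |
| Carabiner | On its outline within 0.3 mm and 0.5° |
| Hex key | On its outline about 1 mm off, turned as the outline shows |

The tumbler and the tape show at the same picture positions as at the start. None of the readings I took showed more than about 7 N at the wrist, and at the end the gripper was clear of everything. No check failed. The only disagreements were a few millimetres between cameras. For the key, the first estimate of the outline's position was about 3 mm off; I corrected it from close up before lowering the key.

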